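# Dip the oil of the vacuum-clamping pump

### The arm

A 7-joint arm with a two-finger parallel gripper is mounted at the origin on the work surface. World frame = base frame: x ahead of the robot, y to its left, z up, the work surface at z = 0. Lengths are in m, angles in rad, forces in N, time in s.
With the tool pointing down it reaches from about 0.425 to 0.925 m from the base axis. Payload 6.8 kg.
Tool frame: the origin (TCP) lies on the centre line of the jaws, within the pads' length; the fingertips stand 11 mm ahead of it and the grasp point (between the pads) lies 8 mm behind it; z points along the fingers, y is the direction in which the jaws open and shut (so a half turn about z gives the same grasp; the last joint's range is limited). The gripper opens to 85 mm and grips with 20 to 120 N. Pads are 22 mm wide; open, the fingers measure 114 mm over their backs; the gripper's body (76 mm by 85 mm) begins 54 mm behind the grasp point. The pads swing forward as they close: fully open they stand 13 mm farther back than shut.
Start: joints at [1.133, 0.477, 0.022, 1.555, -0.011, 1.109, -0.083], TCP at [0.219, -0.639, 0.214] pointing down, gripper open.
Joint ranges: [-2.96, 2.96], [-0.34, 2.1], [-1.41, 1.46], [0.24, 2.44], [-1.37, 4.51], [0.17, 1.92], [-2.96, 2.96]. Speed limits (rad/s): [2.39, 2.39, 3.14, 3.14, 3.14, 3.14, 3.14].

### API

Orientations are given as a rotation vector (axis times angle).
In Python, from bench import r gives the robot as it stands.
- The arm moves only by the tool send_rows, never from a script. Its argument "deltas" is a list of rows, each a list of 7 numbers: the opening, from 0 (shut) to 1 (fully open), then the shift along the tool's x, y, z as a fraction of full scale, then the turn, a rotation vector about the tool's x, y, z as a fraction of full scale. In form: [[hand, x, y, z, ax, ay, az], ...]. A call has 1 to 20 rows; each row is the pose to reach, as a shift and turn from the pose commanded when the call began, along the tool's axes at that moment, turning the shorter way round; what a row does not reach only later rows make up. Full scale, the value 1, is 150 mm for a shift and 180 degrees for a turn. A row lasts 1/12 s, in which the tool goes at most 41.7 mm and 7.16 degrees, less where a joint would pass 70% of its speed; a pose out of reach is approached as far as the arm can. A call with a number of a shift or a turn outside -1 to 1 is refused whole. A call with a gripper value outside its range is refused whole. The fingers move at their own pace and stop on an object; "squeeze" is the grip in N (left out, the last holds). Time passes only in rows, so rows that repeat a pose let the fingers close. It gives the time, the measured TCP pose, the force and the opening at its end, in the units of the state.
- r.get_obs(): the state, without advancing time (a new reading comes with each control period).
- r.grab_frame(name): name is "scene" or "top" or "wrist"; returns a dict with "pixels" (384x512x3 uint8, red, green, blue), "camera_matrix" (3x3 intrinsics, pixels), "rvec" (rotation vector, rad) and "tvec" (3), from world to camera coordinates, as OpenCV has them. Camera axes: x right, y down, z forward; pixel columns grow to the right and rows downward; lengths in m; the calibration is good to about 2 mm. A picture is of the moment at which its call begins. There is no depth.
- r.hand_in(): hands the job in, once; it reports no verdict.
The state is a dict: "clock": time; "joints": joint angles; "qvel": joint speeds; "tau": joint torques, N m; "tcp_pos": TCP position; "orientation": TCP orientation; "contact_force": force on the tool from outside, world axes, zero at the start; "moment": the same for the moment, N m; "grip_width": finger opening in m.
Only numpy, scipy, OpenCV 4.12 (cv2) and the standard library are available. Lean on these libraries where they do the work, as an engineer would, in place of code of your own. Each camera call takes 0.05 s, during which the arm holds its last target. There are 200 camera calls.

### The job

The woodshop's vacuum-clamping pump needs its oil checked. Set the red-knobbed speed lever to the green idle mark and let go of it; then take the yellow-handled dipstick from its wooden cradle, push it down the pump's sloping brass tube until its collar stops on the mouth, keep it there a moment, and draw it fully out. Finish still holding it in the gripper, steady, level and marked face up, with its tip about 10 cm above the middle of the white card so that it can be read; do not put it down, and leave the other things on the bench where they lie.

Things in the scene. Friction and masses are not known exactly. Their poses are not given: they have to be found in the camera images.
- pump: blue bench vacuum pump with a grey finned motor, fixed to the bench, about 140 mm wide (its x) and 400 mm long (its y, from +120 to -290). Origin at bench height under the blue part, z up; its y axis points from the motor towards the end with the dipstick tube. Blue part: 90 mm high from y -120 to +110, raised to 130 mm from y -120 to +7; motor 135 mm high.
- tube: brass guide tube fixed to the pump, straight, 16 mm bore, 26 mm outside, 120 mm deep. Origin at the centre of its open mouth, about 165 mm above the bench; its z axis points out of the mouth along the bore, rising 30 degrees above level (horizontally along the pump's +y).
- lever (a joint): angle of the speed lever on top of the pump (rad), range 0 to 1.5: 0 = off (red mark), leaning 0.75 rad from upright towards the motor (pump -y); grows as the lever swings over towards the tube (pump +y), upright at 0.75, full run at 1.5 (yellow mark). The green idle mark is at 0.35, i.e. leaning 0.40 rad towards the motor. Stays where it is left (friction about 2 N at the knob).
- lever_knob (a point): centre of the lever's red knob, a lying cylinder 22 mm in diameter and 24 mm long along the pump's x (parallel to the hinge), 75 mm from the hinge; moves with the lever. It can be pinched on its two flat ends.
- lever_hinge (a point): the lever's hinge axis, which runs along the pump's x; 145 mm above the bench, midway along the knob. The metal guide plates round it, 27 mm across the pump, reach 47 mm from the hinge.
- dipstick: loose dipstick, about 150 g, lying level at first, axis 50 mm up. Origin on its axis, mid-handle; x along the rod to the tip, z out of the marked face (white stripe, red marks), up at first. Yellow handle x -50 to 50 mm, 16 wide, 18 high, its middle free at both sides and below; black collar 28 across, x 50 to 56; steel rod 8 across, x 56 to the tapered tip at 166. Balances near x 12.
- collar (a point): centre of the collar's rod-side face, on the dipstick's axis, 56 mm from its origin; it meets the tube's mouth when the dipstick is fully in.
- tip (a point): end of the dipstick's rod, on its axis, 166 mm from its origin.
- cradle: wooden cradle fixed to the bench: base 215 by 50 by 8 mm, two notched posts, 10 mm thick and up to 54 mm high, at x -94 (under the rear of the handle) and x +80 (under the rod). Origin at bench height under its middle; x points along the lying dipstick to its tip. The dipstick's origin starts within 2 mm of x -50, y 0.
- card: white reading card, flat, fixed to the bench, 80 by 110 by 2 mm; origin at its middle, at bench height.
- tape: loose roll of yellow tape, 60 mm across, 22 mm high, lying flat; leave alone. Origin centre of underside.
- offcut: loose wooden offcut board 200 by 130 by 28 mm; leave alone. Origin centre of underside.
- eraser: loose white eraser 45 by 20 by 12 mm; leave alone. Origin centre of underside.
There are look-alikes about, which are no part of the job. Leave any blue or purple look-alike of the dipstick alone. There is more than one size of the cradle; the job needs the smaller.

How it is judged:
By the outcome, as a careful person would: the job done as asked, in the order asked, and still so for the second after the job is handed in, while the arm keeps its last pose, push and grip.
It also fails if it takes over 64 s, if anything falls off the work surface, if the arm or the gripper's body presses on something with over 40 N, if the wrist force passes 120 N, or if a joint passes its speed limit or range.

## Working session

There is one attempt and no reset: what is moved stays moved. The work goes in short steps, Python scripts to look and compute and a tool call to move; the robot and the scene stay as the last step left them, time stands still between calls to the robot, and variables do not carry over. Pictures are saved under pics/ and viewed, about 8 in all and at most 12, crops included, and the job is handed in when it is done.

Besides the shell and the picture viewer there is one more tool, called after ">>>" by a JSON object that holds its "name" and its "arguments". send_rows: Moves the arm, as the interface text tells. Shift numbers are shares of 150 mm and turn numbers shares of 180 degrees, none past 1 either way. Its arguments: {"type":"object","properties":{"deltas":{"type":"array","items":{"type":"array","items":{"type":"number"}}},"squeeze":{"type":"number"}},"required":["deltas"]}

```bash
ls; mkdir -p pics; cat > h.py <<'E'
import numpy as np, cv2
from scipy.spatial.transform import Rotation as R
from bench import r
def grab(n,f):
    d=r.grab_frame(n); cv2.imwrite(f'pics/{f}.png',d['pixels'][:,:,::-1])
    np.savez(f'pics/{f}.npz',K=d['camera_matrix'],rv=d['rvec'],tv=d['tvec'],px=d['pixels']); return d
def load(f): 
    d=np.load(f'pics/{f}.npz'); return d['K'],cv2.Rodrigues(d['rv'])[0],d['tv'].ravel()
def at(f,u,v,z):
    K,Rm,t=load(f); c=-Rm.T@t; w=Rm.T@np.linalg.inv(K)@[u,v,1]; return (c+w*(z-c[2])/w[2]).round(4)
def proj(f,P):
    K,Rm,t=load(f); p=K@(Rm@np.array(P).T+t[:,None]); return (p[:2]/p[2]).T.round(1)
E
python3 - <<'E'
from h import *
a=grab('scene','s0');b=grab('top','t0')
for f in('s0','t0'):
    K,Rm,t=load(f);print(f,K[0,0],(-Rm.T@t).round(3),Rm.round(2).tolist())
m=np.vstack([a['pixels'],b['pixels']])[:,:,::-1]
cv2.imwrite('pics/both.png',m)
print(r.get_obs())
E
```

```text
pics
s0 373.53066707354725 [ 1.188 -0.517  0.796] [[0.69, 0.72, 0.0], [0.43, -0.41, -0.81], [-0.58, 0.56, -0.59]]
t0 383.81274514536534 [0.348 0.07  1.097] [[-0.03, -1.0, -0.02], [-0.98, 0.03, -0.17], [0.17, 0.01, -0.98]]
{'clock': 0.1, 'joints': array([ 1.13289323,  0.47770295,  0.02236827,  1.55634388, -0.01149865,
        1.10929618, -0.08310335]), 'qvel': array([ 1.24565913e-03, -8.27883099e-04, -1.38449673e-03, -2.87185116e-03,
       -4.41700524e-05, -3.81218873e-04,  2.01719802e-04]), 'tau': array([ 4.97858899e-03, -5.97764754e+01,  1.61394194e+00, -2.81954259e+01,
        1.28350485e-02,  5.04097654e-03, -2.72408766e-05]), 'tcp_pos': array([ 0.21839557, -0.6381049 ,  0.21283685]), 'orientation': array([-3.09742484e+00, -5.15442193e-01,  6.18276519e-04]), 'contact_force': array([-0.37672847,  0.40687347,  0.01038952]), 'moment': array([-0.03420618,  0.00773476, -0.06015759]), 'grip_width': 0.08546465382213063}
```

```bash
python3 - <<'E'
import cv2
for n in('s0','t0'):
    cv2.imwrite(f'pics/{n}b.png',cv2.resize(cv2.imread(f'pics/{n}.png'),(768,576),interpolation=cv2.INTER_CUBIC))
E
```

```text
(no output)
```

View pics/s0b.png

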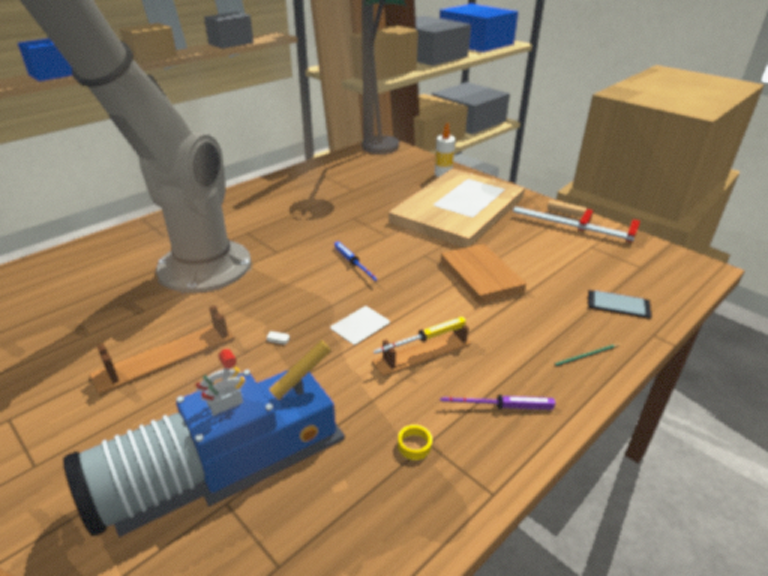

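View pics/t0b.png

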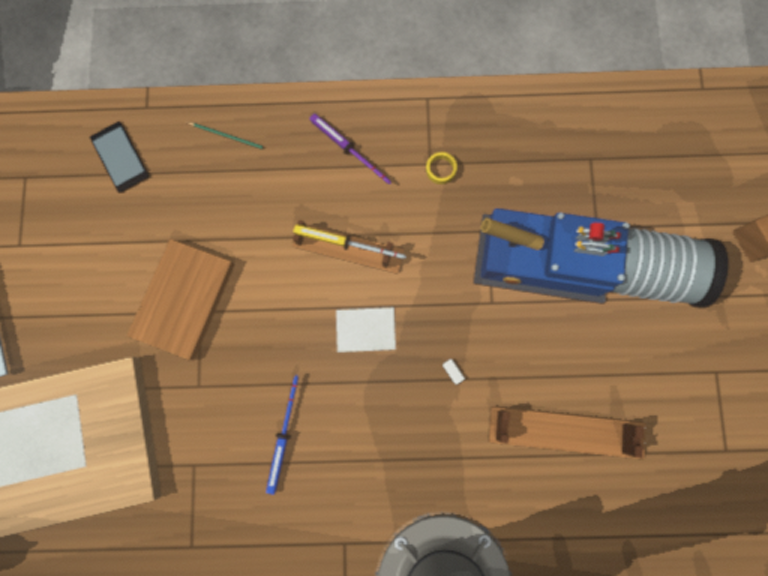

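```bash
python3 - <<'E'
import cv2,numpy as np
from h import *
t=cv2.imread('pics/t0.png');s=cv2.imread('pics/s0.png')
A=cv2.resize(t[130:205,310:490],(792,330),interpolation=cv2.INTER_CUBIC) #x4.4
B=cv2.resize(t[140:185,190:300],(396,162),interpolation=cv2.INTER_CUBIC) #3.6
C=cv2.resize(s[205:280,240:325],(306,270),interpolation=cv2.INTER_CUBIC) #3.6
D=cv2.resize(s[220:295,110:225],(414,270),interpolation=cv2.INTER_CUBIC)
o=np.zeros((600,800,3),np.uint8);o[:330,:792]=A;o[330:600,:414]=D;o[330:600,420:726]=C
cv2.imwrite('pics/c1.png',o)
# card corners
k=1/1.5
for u,v in[(336,309),(394,307),(396,350),(338,352)]:print(at('t0',u*k,v*k,.002))
print('handle',at('t0',294*k,230*k,.05),at('t0',347*k,241*k,.05),'tip',at('t0',425*k,257*k,.05))
def tri(p,q):
    P=[]
    for f in('t0','s0'):
        K,Rm,tt=load(f);P.append(K@np.c_[Rm,tt])
    X=cv2.triangulatePoints(P[0],P[1],np.array(p,float)*k,np.array(q,float)*k).ravel();return (X[:3]/X[3]).round(4)
print('knob',tri((597,231),(228,356)),'mouth',tri((486,226),(323,350)),'handle',tri((320,235),(443,328)))
E
```

```text
[0.495  0.1836 0.002 ]
[0.4956 0.0722 0.002 ]
[0.4134 0.0708 0.002 ]
[0.4127 0.1808 0.002 ]
handle [0.6408 0.2562 0.05  ] [0.6164 0.1565 0.05  ] tip [0.5812 0.0117 0.05  ]
knob [ 0.5775 -0.2467  0.2209] mouth [ 0.6078 -0.0879  0.1546] handle [0.6303 0.2076 0.0478]
```

View pics/c1.png

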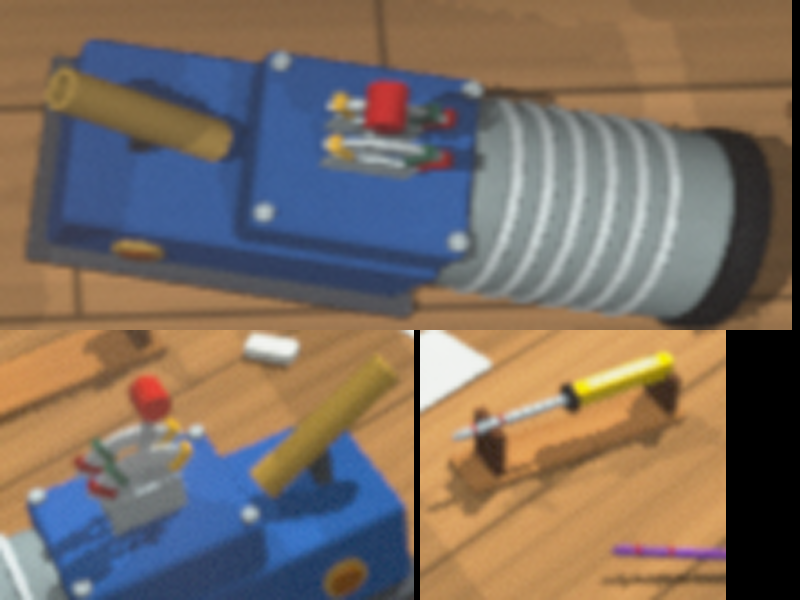

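```bash
python3 - <<'E'
from h import *
T=lambda u,v,z:at('t0',310+u/4.4-.4,130+v/4.4-.4,z)
S=lambda u,v:(110+u/3.6-.4,220+(v-330)/3.6-.4)
P=[]
for f in('t0','s0'):
    K,Rm,tt=load(f);P.append(K@np.c_[Rm,tt])
def tri(p,q):
    X=cv2.triangulatePoints(P[0],P[1],np.array((310+p[0]/4.4-.4,130+p[1]/4.4-.4)),np.array(S(*q))).ravel();return (X[:3]/X[3]).round(4)
print('corners .13');c=[T(*p,.13) for p in[(270,52),(485,85),(462,262),(243,235)]];print(np.array(c))
print('low .09',T(88,40,.09),T(50,240,.09))
print('marks',[T(*p,.175) for p in[(338,105),(338,147),(450,118),(442,160)]])
print('knob',tri((387,106),(151,398)),'mouth',tri((62,88),(385,370)),'base',tri((220,140),(268,480)))
# dipstick
print('tipscene->',at('s0',240+(455-420)/3.6,205+(435-330)/3.6,.05),'handle rear',at('s0',240+(668-420)/3.6,205+(360-330)/3.6,.055),'collar',at('s0',240+(570-420)/3.6,205+(397-330)/3.6,.05))
px=cv2.imread('pics/t0.png');h=cv2.cvtColor(px,cv2.COLOR_BGR2HSV)
m=cv2.inRange(h,(22,150,120),(35,255,255));m[:140]=0;m[180:]=0;m[:,:180]=0;m[:,240:]=0
v,u=np.nonzero(m);print('yellow px',u.mean(),v.mean(),len(u),at('t0',u.mean(),v.mean(),.055))
e=np.cov(u,v);w,V=np.linalg.eigh(e);d=V[:,1]
a=at('t0',u.mean()-20*d[0],v.mean()-20*d[1],.055);b=at('t0',u.mean()+20*d[0],v.mean()+20*d[1],.055);print('dir',np.degrees(np.arctan2(*(b-a)[1::-1])))
E
```

```text
corners .13
[[ 0.636  -0.2146  0.13  ]
 [ 0.6119 -0.3388  0.13  ]
 [ 0.5068 -0.3151  0.13  ]
 [ 0.5265 -0.1905  0.13  ]]
low .09 [ 0.6592 -0.1151  0.09  ] [ 0.5343 -0.0848  0.09  ]
marks [array([ 0.5906, -0.2369,  0.175 ]), array([ 0.5665, -0.2348,  0.175 ]), array([ 0.5812, -0.2984,  0.175 ]), array([ 0.5573, -0.2917,  0.175 ])]
knob [ 0.5783 -0.2475  0.2184] mouth [ 0.6088 -0.0854  0.1625] base [ 0.5906 -0.184   0.1088]
tipscene-> [0.5859 0.0528 0.05  ] handle rear [0.648 0.252 0.055] collar [0.6186 0.1571 0.05  ]
yellow px 212.24193548387098 156.8548387096774 124 [0.6278 0.2096 0.055 ]
dir 74.13787270390891
```

```bash
cat >> h.py <<'E'
import json,os
def cmd(): 
    d=json.load(open('cmd.json')); return np.array(d[0]),R.from_rotvec(d[1])
def setcmd(p,Q): json.dump([list(p),list(Q.as_rotvec())],open('cmd.json','w'))
def frame(x,z):
    x=np.array(x,float);z=np.array(z,float);x/=np.linalg.norm(x);z/=np.linalg.norm(z);return R.from_matrix(np.c_[x,np.cross(z,x),z])
def down(deg): return frame([np.cos(np.radians(deg)),np.sin(np.radians(deg)),0],[0,0,-1])
def plan(p,Q,save=True):
    """print the call(s) to reach p,Q from the commanded pose"""
    p0,Q0=cmd(); p=np.array(p,float)
    while 1:
        d=Q0.inv().apply(p-p0)/.15; n=int(np.ceil(np.abs(d).max()-1e-9)) or 1
        a=(Q0.inv()*Q).as_rotvec()/np.pi
        d=(d/n).round(3);a=a.round(3); print(d.tolist(),a.tolist(),'rows>=',max(np.linalg.norm(d)*.15/.0417,np.linalg.norm(a)*180/7.16).__round__(1))
        p0=p0+Q0.apply(d*.15);Q0=Q0*R.from_rotvec(a*np.pi)
        if n==1:break
    if save:setcmd(p0,Q0)
E
python3 - <<'E'
from h import *
p=np.array([.219,-.639,.214]);setcmd(p,R.from_rotvec([-3.09742484e+00, -5.15442193e-01,  0]))
plan([.578,-.2475,.32],down(79.5))
E
```

```text
[0.777, -0.424, -0.176] [-0.0, -0.0, -0.337] rows>= 8.5
[0.75, 0.47, -0.176] [-0.0, -0.0, 0.0] rows>= 3.2
[0.751, 0.47, -0.176] [-0.0, -0.0, 0.0] rows>= 3.2
[0.75, 0.471, -0.175] [-0.0, -0.0, 0.0] rows>= 3.2
```

>>> {"name": "send_rows", "arguments": {"deltas": [[1,0.2,-0.1,-0.044,0,0,-0.04],[1,0.4,-0.2,-0.088,0,0,-0.08],[1,0.6,-0.3,-0.13,0,0,-0.12],[1,0.777,-0.424,-0.176,0,0,-0.16],[1,0.777,-0.424,-0.176,0,0,-0.2],[1,0.777,-0.424,-0.176,0,0,-0.24],[1,0.777,-0.424,-0.176,0,0,-0.28],[1,0.777,-0.424,-0.176,0,0,-0.31],[1,0.777,-0.424,-0.176,0,0,-0.337],[1,0.777,-0.424,-0.176,0,0,-0.337]]}}

```text
clock: 0.93
tcp_pos: [0.308, -0.5405, 0.2396]
orientation: [-2.411, -2.013, -0.0]
contact_force: [0.2, 1.3, 0.3]
grip_width: 0.0853
```

>>> {"name": "send_rows", "arguments": {"deltas": [[1,0.25,0.15,-0.06,0,0,0],[1,0.5,0.31,-0.12,0,0,0],[1,0.75,0.47,-0.176,0,0,0]]}}

```text
clock: 1.18
tcp_pos: [0.3911, -0.4495, 0.2645]
orientation: [-2.419, -2.003, 0.0]
contact_force: [0.4, 0.4, 0.4]
grip_width: 0.0853
```

>>> {"name": "send_rows", "arguments": {"deltas": [[1,0.25,0.15,-0.06,0,0,0],[1,0.5,0.31,-0.12,0,0,0],[1,0.751,0.47,-0.176,0,0,0]]}}

```text
clock: 1.43
tcp_pos: [0.4746, -0.3582, 0.2894]
orientation: [-2.418, -2.006, 0.0]
contact_force: [1.0, -0.1, 0.1]
grip_width: 0.0852
```

>>> {"name": "send_rows", "arguments": {"deltas": [[1,0.25,0.15,-0.06,0,0,0],[1,0.5,0.31,-0.12,0,0,0],[1,0.75,0.471,-0.175,0,0,0],[1,0.75,0.471,-0.175,0,0,0],[1,0.75,0.471,-0.175,0,0,0]]}}

```text
clock: 1.85
tcp_pos: [0.5667, -0.2571, 0.3157]
orientation: [-2.409, -2.016, -0.004]
contact_force: [-0.8, -0.4, 0.4]
grip_width: 0.0852
```

```bash
python3 - <<'E'
from h import *
grab('wrist','w1'); o=r.get_obs();print(o['clock'],o['tcp_pos'],cmd()[0],(R.from_rotvec(o['orientation']).inv()*cmd()[1]).as_rotvec(),o['joints'].round(3))
K,Rm,t=load('w1');print(K[0,0],(-Rm.T@t).round(3))
print(proj('w1',[[.578,-.2475,.2177],[.574,-.2655,.145],[.6088,-.0854,.1625]]))
cv2.imwrite('pics/w1b.png',cv2.resize(cv2.imread('pics/w1.png'),(768,576),interpolation=cv2.INTER_CUBIC))
E
```

```text
1.9 [ 0.56463016 -0.2601338   0.31509272] [ 0.57804993 -0.24755734  0.31996492] [0.00048953 0.00091792 0.00166163] [ 0.62   0.343 -0.382  1.54   0.13   1.284  0.04 ]
284.60928727266065 [ 0.581 -0.176  0.476]
[[266.1 174.2]
 [263.3 173.1]
 [267.6 -10.1]]
```

View pics/w1b.png

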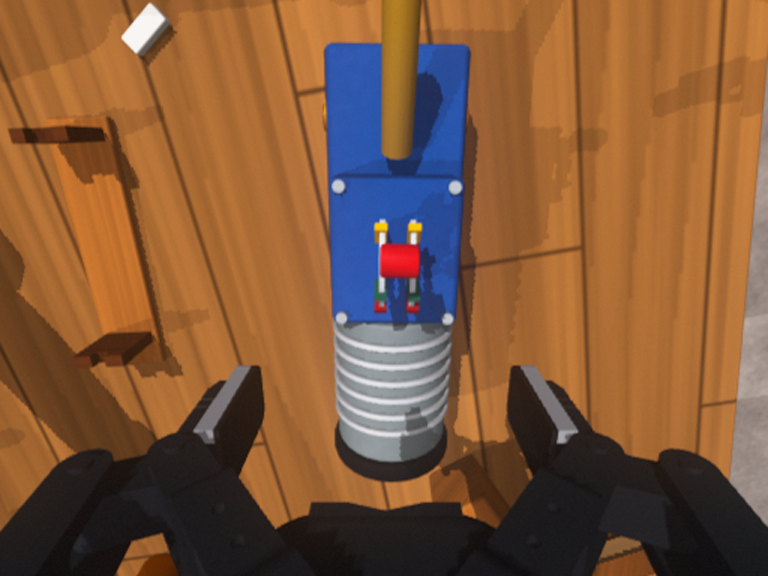

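```bash
python3 - <<'E'
from h import *
from scipy.optimize import least_squares
o=r.get_obs();setcmd(o['tcp_pos'],R.from_rotvec(o['orientation']))
yaw=np.radians(79.5)
def pts(q):
    hx,hy,th,rad,yaw=q
    yv=np.array([np.cos(yaw),np.sin(yaw),0]);h=np.array([hx,hy,.145])
    f=lambda a,rr:h+rr*(yv*np.sin(a)+np.array([0,0,np.cos(a)]))
    return np.array([f(th-.75,.075),f(.75,rad),f(-.4,rad),f(-.75,rad)]),h,yv
w=np.array([[400,261],[398,229],[397,295],[397,307]])/1.5
tk=np.array([[310+387/4.4-.4,130+106/4.4-.4],[310+338/4.4-.4,130+126/4.4-.4],[310+446/4.4-.4,130+139/4.4-.4]])
sk=np.array([[110+151/3.6-.4,220+68/3.6-.4]])
def res(q):
    P,_,_=pts(q)
    return np.r_[(proj('w1',P)-w).ravel(),(proj('t0',P[[0,1,3]])-tk).ravel()*.7,(proj('s0',P[:1])-sk).ravel()*.5,(q[4]-yaw)*50]
s=least_squares(res,[.574,-.2655,1.,.045,yaw],x_scale=[.01,.01,.1,.01,.05]);print(s.x,s.fun.round(1))
P,h,yv=pts(s.x);print(P[0]); q=s.x.copy();q[2]=.35;print('goal',pts(q)[0][0])
for u,v in[(339,187),(455,188),(447,318),(341,318)]:print(at('w1',u/1.5,v/1.5,.133))
for u,v in[(398,157),(402,0)]:print(at('w1',u/1.5,v/1.5,.11))
E
```

```text
[ 0.574      -0.2655      1.          0.045       1.38753676] [-1.3  0.1 -0.9  0.5 -0.7  1.9 -1.1  2.3 -0.4  0.2  0.1 -0.5  0.5  0.
 -0.3  0.   0. ]
[ 0.57738143 -0.24725541  0.21766843]
goal [ 0.56867756 -0.29421731  0.21407957]
[ 0.5404 -0.2026  0.133 ]
[ 0.6304 -0.2196  0.133 ]
[ 0.6095 -0.3286  0.133 ]
[ 0.5187 -0.3122  0.133 ]
[ 0.5906 -0.1893  0.11  ]
[ 0.6122 -0.0797  0.11  ]
```

```bash
sed -i 's/\.T\.round(1)$/.T/; s/return (p\[:2\]\/p\[2\]).T.round(1)/return (p[:2]\/p[2]).T/' h.py; python3 - <<'E'
from h import *
from scipy.optimize import least_squares
yaw=np.radians(79.5)
def pts(q):
    hx,hy,th,rad,yaw=q
    yv=np.array([np.cos(yaw),np.sin(yaw),0]);h=np.array([hx,hy,.145])
    f=lambda a,rr:h+rr*(yv*np.sin(a)+np.array([0,0,np.cos(a)]))
    return np.array([f(th-.75,.075),f(.75,rad),f(-.4,rad),f(-.75,rad)]),h,yv
w=np.array([[400,261],[398,229],[397,295],[397,307]])/1.5
tk=np.array([[310+387/4.4-.4,130+106/4.4-.4],[310+338/4.4-.4,130+126/4.4-.4],[310+446/4.4-.4,130+139/4.4-.4]])
sk=np.array([[110+151/3.6-.4,220+68/3.6-.4]])
def res(q):
    P,_,_=pts(q)
    return np.r_[(proj('w1',P)-w).ravel(),(proj('t0',P[[0,1,3]])-tk).ravel()*.7,(proj('s0',P[:1])-sk).ravel()*.5,(q[4]-yaw)*50]
s=least_squares(res,[.574,-.2655,1.,.045,yaw],x_scale=[.01,.01,.1,.01,.05]);print(s.x,s.fun.round(1))
P,h,yv=pts(s.x);print(P[0]); q=s.x.copy();q[2]=.35;print('goal',pts(q)[0][0])
# pump yaw from bolts
plan([P[0][0],P[0][1],.2180],down(79.5))
E
```

```text
[ 0.5751904  -0.26444275  0.98419985  0.04352108  1.38738431] [-0.2  0.1 -0.1  0.1  0.2 -0.  -0.2  0.1 -0.4 -0.1 -0.  -0.7 -0.2 -0.3
 -0.2  0.1 -0. ]
[ 0.57836479 -0.24732982  0.21795253]
goal [ 0.56986358 -0.29315925  0.21407957]
[0.1, 0.075, 0.647] [-0.0, -0.0, 0.001] rows>= 2.4
```

>>> {"name": "send_rows", "arguments": {"deltas": [[1,0.1,0.075,0.1,0,0,0.001],[1,0.1,0.075,0.2,0,0,0.001],[1,0.1,0.075,0.3,0,0,0.001],[1,0.1,0.075,0.4,0,0,0.001],[1,0.1,0.075,0.5,0,0,0.001],[1,0.1,0.075,0.6,0,0,0.001],[1,0.1,0.075,0.647,0,0,0.001],[0.45,0.1,0.075,0.647,0,0,0.001],[0.4,0.1,0.075,0.647,0,0,0.001],[0.2,0.1,0.075,0.647,0,0,0.001],[0.1,0.1,0.075,0.647,0,0,0.001],[0,0.1,0.075,0.647,0,0,0.001],[0,0.1,0.075,0.647,0,0,0.001],[0,0.1,0.075,0.647,0,0,0.001]], "squeeze": 25}}

```text
clock: 3.07
tcp_pos: [0.5776, -0.2493, 0.2187]
orientation: [2.417, 2.006, 0.0]
contact_force: [0.3, -0.7, 0.3]
grip_width: 0.001
```

```bash
python3 - <<'E'
from h import *
grab('wrist','w2'); o=r.get_obs();print(o['clock'],o['tcp_pos'],cmd()[0],o['grip_width'],o['contact_force'])
a=cv2.imread('pics/w2.png');cv2.imwrite('pics/w2b.png',cv2.resize(a[100:330,150:400],(750,690*750//750)) [:600])
E
```

```text
3.1167 [ 0.57754266 -0.24934415  0.21846524] [ 0.57839733 -0.24734433  0.21805067] 0.00014754314699294357 [-0.02870636 -0.45540736 -1.2831197 ]
```

View pics/w2b.png

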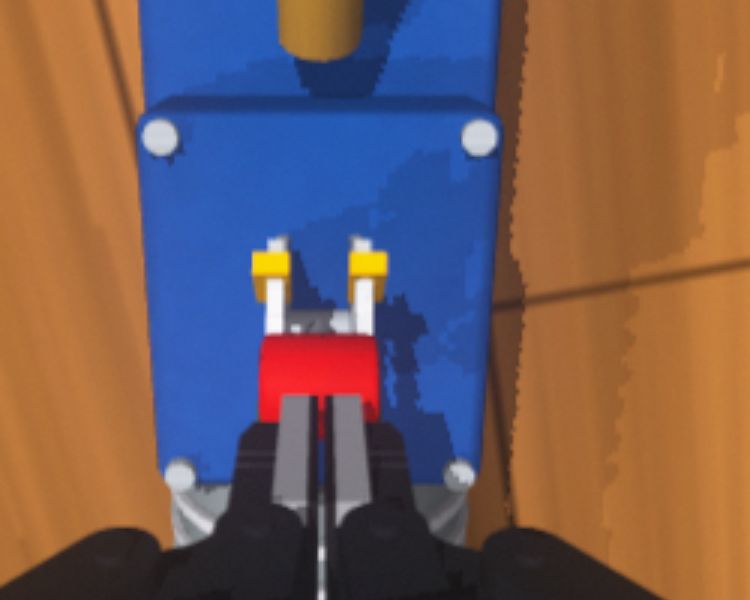

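```bash
python3 - <<'E'
from h import *
o=r.get_obs();Q=R.from_rotvec(o['orientation']);p=o['tcp_pos']
for f,uv in(('w1',(266.7,174)),('w2',(256.7,228.3))):
    K,Rm,t=load(f);print(f,(-Rm.T@t).round(4),Rm[2].round(3));
    for z in(.205,.218,.23,.25):print(z,at(f,*uv,z))
print('tip,tcp,pad',proj('w2',[p+Q.apply([0,0,.011]),p,p-Q.apply([0,0,.008])]), 'knob pred',proj('w2',[[.5783,-.2473,.218]]))
print('bolts w2',[at('w2',150+u/3,100+v/3,.133) for u,v in[(160,137),(480,137),(460,475),(180,475)]])
print('yellow',at('w2',150+320/3,100+266/3,.177))
K,Rm,t=load('w2');print(K)
P=[]
for f in('w1','w2'):
    K,Rm,t=load(f);P.append(K@np.c_[Rm,t])
X=cv2.triangulatePoints(P[0],P[1],np.array([266.7,174.]),np.array([256.7,228.3])).ravel();print('tri',X[:3]/X[3])
E
```

```text
w1 [ 0.5812 -0.1762  0.4765] [-0.053 -0.309 -0.95 ]
0.205 [ 0.5785 -0.2509  0.205 ]
0.218 [ 0.5786 -0.2473  0.218 ]
0.23 [ 0.5787 -0.244   0.23  ]
0.25 [ 0.5789 -0.2385  0.25  ]
w2 [ 0.593  -0.1683  0.3792] [-0.057 -0.311 -0.949]
0.205 [ 0.5774 -0.2527  0.205 ]
0.218 [ 0.5785 -0.2464  0.218 ]
0.23 [ 0.5796 -0.2406  0.23  ]
0.25 [ 0.5814 -0.2309  0.25  ]
tip,tcp,pad [[256.02663384 225.35612192]
 [256.0060205  233.01248791]
 [255.98944797 239.16798472]] knob pred [[256.58787244 229.58136487]]
bolts w2 [array([ 0.5401, -0.2013,  0.133 ]), array([ 0.631 , -0.2184,  0.133 ]), array([ 0.6103, -0.3286,  0.133 ]), array([ 0.5193, -0.3114,  0.133 ])]
yellow [ 0.5809 -0.2341  0.177 ]
[[284.60928727   0.         256.70262129]
 [  0.         284.60928727 189.05378257]
 [  0.           0.           1.        ]]
tri [ 0.57840894 -0.24814044  0.21465261]
```

```bash
python3 - <<'E'
from h import *
a=grab('scene','s2')['pixels'][:,:,::-1]; b=grab('top','t2')['pixels'][:,:,::-1]
o=r.get_obs();Q=R.from_rotvec(o['orientation']);p=o['tcp_pos']
print(proj('s2',[p+Q.apply([0,0,.011]),p,p-Q.apply([0,0,.05])]))
u,v=proj('s2',[p])[0].astype(int)
print(u,v)
cv2.imwrite('pics/s2b.png',cv2.resize(a[v-60:v+50,u-70:u+70],None,fx=5.4,fy=5.4,interpolation=cv2.INTER_CUBIC))
E
```

```text
[[150.97795677 242.26694622]
 [150.21773859 238.69265146]
 [146.61025802 221.73146933]]
150 238
```

View pics/s2b.png

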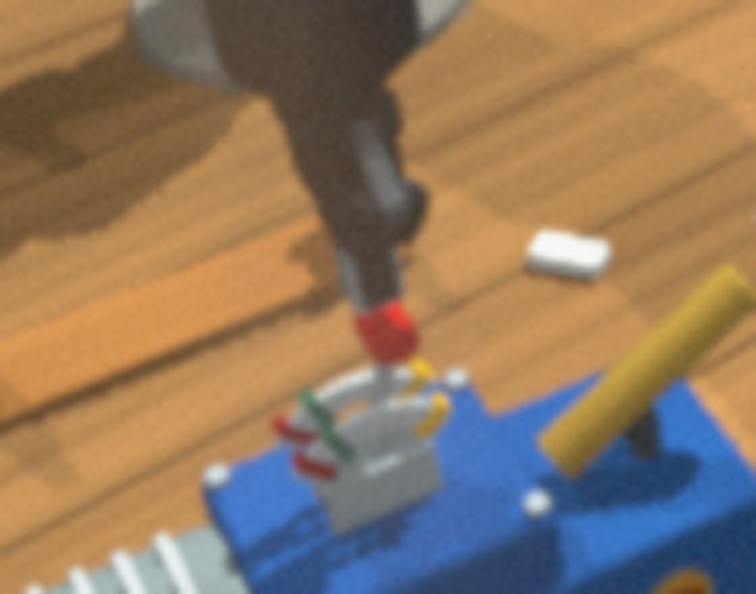

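>>> {"name": "send_rows", "arguments": {"deltas": [[0.5,0,0,0,0,0,0],[0.5,0,0,0,0,0,0],[0.5,0,0,0,0,0,0],[0.5,0,0,0,0,0,0],[0.5,0,0,0.03,0,0,0],[0.5,0,0,0.06,0,0,0],[0.5,0,0,0.09,0,0,0],[0.5,0,0,0.12,0,0,0],[0.5,0,0,0.15,0,0,0],[0.5,0,0,0.167,0,0,0],[0.5,0,0,0.167,0,0,0],[0.5,0,0,0.167,0,0,0]]}}

```text
clock: 4.22
tcp_pos: [0.5774, -0.2493, 0.193]
orientation: [-2.417, -2.006, 0.0]
contact_force: [-0.0, 0.0, 0.2]
grip_width: 0.0425
```

>>> {"name": "send_rows", "arguments": {"deltas": [[0.3,0,0,0,0,0,0],[0.2,0,0,0,0,0,0],[0.1,0,0,0,0,0,0],[0,0,0,0,0,0,0],[0,0,0,0,0,0,0],[0,0,0,0,0,0,0]]}}

```text
clock: 4.72
tcp_pos: [0.5773, -0.2493, 0.1936]
orientation: [2.418, 2.006, -0.0]
contact_force: [-3.5, 2.1, 5.8]
grip_width: 0.0235
```

```bash
python3 - <<'E'
from h import *
p,Q=cmd();setcmd(p+Q.apply([0,0,.02505]),Q)
o=r.get_obs();Q=R.from_rotvec(o['orientation']);p=o['tcp_pos'];print(o['clock'],p,cmd()[0],o['grip_width'],o['contact_force'])
a=grab('scene','s3')['pixels'][:,:,::-1];w=grab('wrist','w3')['pixels'][:,:,::-1]
u,v=150,238
A=cv2.resize(a[v-60:v+50,u-50:u+50],(400,440),interpolation=cv2.INTER_CUBIC)
B=cv2.resize(w[160:270,206:306],(400,440),interpolation=cv2.INTER_CUBIC)
cv2.imwrite('pics/c3.png',np.hstack([A,B]))
E
```

```text
4.7167 [ 0.57733758 -0.24926115  0.1935816 ] [ 0.57839878 -0.24733029  0.19300068] 0.023546723733675317 [-3.5214813   2.14428481  5.80302845]
```

View pics/c3.png

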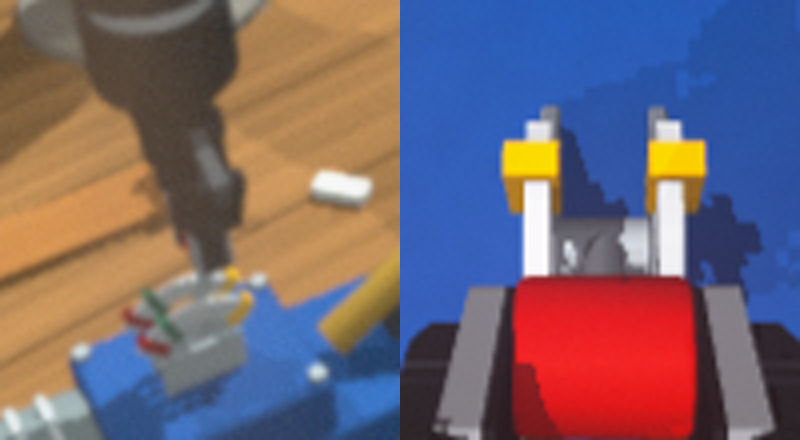

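>>> {"name": "send_rows", "arguments": {"deltas": [[0,-0.033,0,-0.006,0,0,0],[0,-0.066,0,-0.011,0,0,0],[0,-0.09,0,-0.013,0,0,0],[0,-0.116,0,-0.0137,0,0,0],[0,-0.14,0,-0.013,0,0,0],[0,-0.166,0,-0.011,0,0,0],[0,-0.19,0,-0.008,0,0,0],[0,-0.215,0,-0.004,0,0,0],[0,-0.24,0,0.002,0,0,0],[0,-0.264,0,0.009,0,0,0],[0,-0.29,0,0.018,0,0,0],[0,-0.311,0,0.026,0,0,0],[0,-0.311,0,0.026,0,0,0],[0,-0.311,0,0.026,0,0,0],[0,-0.311,0,0.026,0,0,0]]}}

```text
clock: 6.07
tcp_pos: [0.5686, -0.2952, 0.1891]
orientation: [-2.417, -2.006, 0.0]
contact_force: [-2.9, 1.6, 1.9]
grip_width: 0.0237
```

```bash
python3 - <<'E'
from h import *
p,Q=cmd();setcmd(p+Q.apply([-.311*.15,0,.026*.15]),Q)
o=r.get_obs();p=o['tcp_pos'];print(o['clock'],p,cmd()[0],o['grip_width'],o['contact_force'])
w=grab('wrist','w4')['pixels'][:,:,::-1]
print('predict knob',proj('w4',[[.56986,-.29316,.21408]]),'green mark',proj('w4',[[.5752-.0435*.389*.183,-.2644-.0435*.389*.983,.145+.0435*.921]]))
h=cv2.cvtColor(w,cv2.COLOR_BGR2HSV)
m=cv2.inRange(h,(0,170,90),(6,255,255))|cv2.inRange(h,(174,170,90),(180,255,255))
n,l,s,c=cv2.connectedComponentsWithStats(m);i=1+np.argmax(s[1:,4]);print(s[i],c[i])
cv2.imwrite('pics/w4b.png',cv2.resize(w[130:280,176:336],(640,600),interpolation=cv2.INTER_CUBIC))
E
```

```text
6.0667 [ 0.56858616 -0.29521313  0.18913854] [ 0.56987467 -0.29319266  0.18907447] 0.02370412299289725 [-2.87018051  1.60744025  1.93931605]
predict knob [[257.62833726 250.6590562 ]] green mark [[257.4185721  209.04422145]]
[ 232  216   50   46 2015] [256.59702233 239.45905707]
```

View pics/w4b.png

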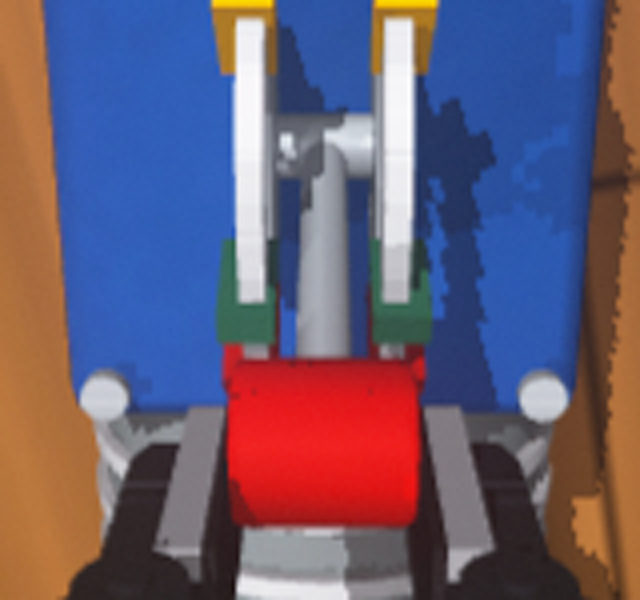

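```bash
python3 - <<'E'
from h import *
h=np.array([.5752,-.2644,.145]);yv=np.array([.1824,.9832,0])
k=lambda a,rr=.075:h+rr*(yv*np.sin(a)+np.array([0,0,np.cos(a)]))
print('w3 pred',proj('w3',[k(.234),h,k(.75,.0435)]),'obs 257.2,249.5')
for a in(-.45,-.4,-.35,-.3,-.25,-.2):print(a,proj('w4',[k(a)])[0])
print('hinge',proj('w4',[h]),'yel/green/red',proj('w4',[k(.75,.0435),k(-.4,.0435),k(-.75,.0435)]))
K,Rm,t=load('w4');print(-Rm.T@t)
E
```

```text
w3 pred [[257.30276324 250.33642478]
 [257.09845835 222.26200482]
 [257.09160089 202.05618416]] obs 257.2,249.5
-0.45 [257.6382805  254.58916959]
-0.4 [257.63642313 250.58397065]
-0.35 [257.63310475 246.15851394]
-0.3 [257.62827292 241.31661944]
-0.25 [257.62188516 236.06627689]
-0.2 [257.61391064 230.41995316]
hinge [[257.23260708 167.10443109]] yel/green/red [[257.23228009 131.87404749]
 [257.43563157 209.07500281]
 [257.44073911 222.03568121]]
[ 0.58418207 -0.21419817  0.3497044 ]
```

>>> {"name": "send_rows", "arguments": {"deltas": [[0,0,0,0,0,0,0],[0,-0.01,0,0.004,0,0,0],[0,-0.02,0,0.008,0,0,0],[0,-0.03,0,0.012,0,0,0],[0,-0.04,0,0.015,0,0,0],[0,-0.047,0,0.017,0,0,0],[0,-0.047,0,0.017,0,0,0],[0,-0.047,0,0.017,0,0,0]], "squeeze": 45}}

```text
clock: 6.78
tcp_pos: [0.5676, -0.3009, 0.1868]
orientation: [-2.416, -2.006, -0.001]
contact_force: [-4.3, 3.9, 4.9]
grip_width: 0.023
```

```bash
cat > knob.py <<'E'
from h import *
import sys
f=sys.argv[1]; w=grab('wrist',f)['pixels'][:,:,::-1]
hs=cv2.cvtColor(w,cv2.COLOR_BGR2HSV)
m=cv2.inRange(hs,(0,170,60),(6,255,255))|cv2.inRange(hs,(174,170,60),(180,255,255))
n,l,s,c=cv2.connectedComponentsWithStats(m);i=1+np.argmax(s[1:,4])
h=np.array([.5752,-.2644,.145]);yv=np.array([.1824,.9832,0]);xv=np.array([.9832,-.1824,0])
best=[]
for a in np.arange(-.8,.3,.01):
    k=h+.075*(yv*np.sin(a)+np.array([0,0,np.cos(a)]))
    t=np.linspace(0,2*np.pi,60)
    ring=np.vstack([k+e*.012*xv+.011*(np.outer(np.cos(t),yv)+np.outer(np.sin(t),[0,0,1])) for e in(-1,1)])
    P=proj(f,ring).astype(np.float32); im=np.zeros(m.shape,np.uint8);cv2.fillConvexPoly(im,cv2.convexHull(P).astype(np.int32),255)
    roi=np.s_[:, :]
    best.append((((im>0)&(l==i)).sum()/((im>0)|(l==i)).sum(),a))
print('lean fit (iou,a)',sorted(best)[-4:],'box',s[i])
o=r.get_obs();print(o['clock'],o['tcp_pos'],o['grip_width'],o['contact_force'].round(1))
E
python3 - <<'E'
from h import *
p,Q=cmd();setcmd(p+Q.apply([-.047*.15,0,.017*.15]),Q)
E
python3 knob.py w5
```

```text
lean fit (iou,a) [(np.float64(0.8388865457612822), np.float64(-0.35999999999999965)), (np.float64(0.8570212765957447), np.float64(-0.34999999999999964)), (np.float64(0.8595600676818951), np.float64(-0.3299999999999996)), (np.float64(0.8751072961373391), np.float64(-0.33999999999999964))] box [ 231  209   52   52 2151]
6.8333 [ 0.5675603  -0.30094833  0.18681611] 0.022956008428366766 [-4.1  3.6  4.5]
```

```bash
cat > edge.py <<'E'
from h import *
def lean(f):
    w=np.load(f'pics/{f}.npz')['px'][:,:,::-1].copy();hs=cv2.cvtColor(w,cv2.COLOR_BGR2HSV)
    m=cv2.inRange(hs,(0,170,60),(8,255,255))|cv2.inRange(hs,(172,170,60),(180,255,255))
    n,l,s,c=cv2.connectedComponentsWithStats(m);i=1+np.argmax(s[1:,4])
    cols=np.nonzero((l==i).sum(0)>10)[0];cols=cols[len(cols)//2-6:len(cols)//2+6]
    bot=np.mean([np.nonzero(l[:,c]==i)[0].max()+.5 for c in cols]);top=np.mean([np.nonzero(l[:,c]==i)[0].min()-.5 for c in cols])
    h=np.array([.5752,-.2644,.145]);yv=np.array([.1824,.9832,0]);t=np.linspace(0,2*np.pi,200)
    A=np.arange(-.8,1,.005);B=[];T=[]
    for a in A:
        k=h+.075*(yv*np.sin(a)+np.array([0,0,np.cos(a)]))
        P=proj(f,k+.011*(np.outer(np.cos(t),yv)+np.outer(np.sin(t),[0,0,1])))[:,1];B.append(P.max());T.append(P.min())
    return f,bot,top,'bot->',A[np.argmin(abs(np.array(B)-bot))].round(3),'top->',A[np.argmin(abs(np.array(T)-top))].round(3)
if __name__=='__main__':
    import sys
    for f in sys.argv[1:]:print(lean(f))
E
python3 edge.py w1 w2 w3 w4 w5
```

```text
('w1', np.float64(184.5), np.float64(162.5), 'bot->', np.float64(0.25), 'top->', np.float64(0.23))
('w2', np.float64(233.91666666666666), np.float64(211.5), 'bot->', np.float64(0.345), 'top->', np.float64(0.24))
('w3', np.float64(269.3333333333333), np.float64(228.66666666666666), 'bot->', np.float64(0.25), 'top->', np.float64(0.245))
('w4', np.float64(260.5), np.float64(219.5), 'bot->', np.float64(-0.275), 'top->', np.float64(-0.295))
('w5', np.float64(259.5), np.float64(218.5), 'bot->', np.float64(-0.34), 'top->', np.float64(-0.365))
```

>>> {"name": "send_rows", "arguments": {"deltas": [[0,-0.01,0,0.004,0,0,0],[0,-0.02,0,0.008,0,0,0],[0,-0.031,0,0.013,0,0,0],[0,-0.031,0,0.013,0,0,0],[0,-0.031,0,0.013,0,0,0]]}}

```text
clock: 7.25
tcp_pos: [0.5667, -0.3055, 0.1846]
orientation: [-2.416, -2.006, -0.001]
contact_force: [-3.0, 3.3, 4.6]
grip_width: 0.0226
```

```bash
python3 - <<'E'
from h import *
p,Q=cmd();setcmd(p+Q.apply([-.031*.15,0,.013*.15]),Q)
E
python3 knob.py w6|tail -1; python3 edge.py w6
```

```text
7.3 [ 0.56668499 -0.30548464  0.18464682] 0.02264632217470969 [-3.3  4.3  3.3]
('w6', np.float64(258.6666666666667), np.float64(217.5), 'bot->', np.float64(-0.395), 'top->', np.float64(-0.42))
```

>>> {"name": "send_rows", "arguments": {"deltas": [[0.4,0,0,0,0,0,0],[0.5,0,0,0,0,0,0],[0.6,0,0,0,0,0,0],[0.6,0,0,0,0,0,0],[0.6,0,0,-0.1,0,0,0],[0.6,0,0,-0.25,0,0,0],[0.6,0,0,-0.4,0,0,0],[0.6,0,0,-0.6,0,0,0],[0.6,0,0,-0.8,0,0,0],[0.6,0,0,-0.8,0,0,0],[0.6,0,0,-0.8,0,0,0]]}}

```text
clock: 8.22
tcp_pos: [0.5679, -0.3073, 0.307]
orientation: [2.414, 2.003, 0.003]
contact_force: [-1.1, -0.5, -1.2]
grip_width: 0.0516
```

```bash
python3 - <<'E'
from h import *
p,Q=cmd();setcmd(p+Q.apply([0,0,-.12]),Q)
E
python3 knob.py w7|tail -1; python3 edge.py w7; python3 - <<'E'
from h import *
o=r.get_obs();print(cmd()[0]-o['tcp_pos'])
setcmd(o['tcp_pos'],R.from_rotvec(o['orientation']))
plan([.618,.21,.33],down(75))
E
```

```text
8.2667 [ 0.56687478 -0.30697502  0.30508496] 0.051187451424390476 [-0.3  0.1 -0.9]
('w7', np.float64(183.75), np.float64(161.5), 'bot->', np.float64(-0.39), 'top->', np.float64(-0.42))
[ 0.0008553   0.00221458 -0.00051709]
[0.863, -0.075, -0.042] [0.0, 0.0, 0.024] rows>= 3.1
[0.854, -0.14, -0.042] [0.0, 0.0, 0.0] rows>= 3.1
[0.854, -0.14, -0.042] [0.0, 0.0, 0.0] rows>= 3.1
[0.855, -0.14, -0.043] [0.0, 0.0, 0.0] rows>= 3.1
```

>>> {"name": "send_rows", "arguments": {"deltas": [[0.6,0.2,-0.02,-0.01,0,0,0.024],[0.6,0.45,-0.04,-0.02,0,0,0.024],[0.6,0.65,-0.06,-0.03,0,0,0.024],[0.6,0.863,-0.075,-0.042,0,0,0.024]]}}

```text
clock: 8.6
tcp_pos: [0.5785, -0.1761, 0.3092]
orientation: [-2.49, -1.912, 0.003]
contact_force: [0.7, -0.2, 0.5]
grip_width: 0.0516
```

>>> {"name": "send_rows", "arguments": {"deltas": [[0.6,0.22,-0.03,-0.01,0,0,0],[0.6,0.44,-0.07,-0.02,0,0,0],[0.6,0.66,-0.1,-0.03,0,0,0],[0.6,0.854,-0.14,-0.042,0,0,0]]}}

```text
clock: 8.93
tcp_pos: [0.5916, -0.046, 0.3156]
orientation: [-2.489, -1.914, 0.003]
contact_force: [0.4, -0.1, -0.4]
grip_width: 0.0514
```

>>> {"name": "send_rows", "arguments": {"deltas": [[0.6,0.22,-0.03,-0.01,0,0,0],[0.6,0.44,-0.07,-0.02,0,0,0],[0.6,0.66,-0.1,-0.03,0,0,0],[0.6,0.854,-0.14,-0.042,0,0,0]]}}

```text
clock: 9.27
tcp_pos: [0.6043, 0.083, 0.3219]
orientation: [-2.489, -1.914, 0.003]
contact_force: [0.2, 0.8, 0.4]
grip_width: 0.0514
```

>>> {"name": "send_rows", "arguments": {"deltas": [[0.6,0.22,-0.03,-0.01,0,0,0],[0.6,0.44,-0.07,-0.02,0,0,0],[0.6,0.66,-0.1,-0.03,0,0,0],[0.6,0.8,-0.14,-0.042,0,0,0],[0.6,0.855,-0.14,-0.042,0,0,0],[0.6,0.855,-0.14,-0.043,0,0,0],[0.6,0.855,-0.14,-0.043,0,0,0]]}}

```text
clock: 9.85
tcp_pos: [0.6178, 0.209, 0.3287]
orientation: [2.492, 1.913, -0.004]
contact_force: [-0.3, 0.1, -0.2]
grip_width: 0.0512
```

```bash
python3 - <<'E'
from h import *
w=grab('wrist','w8')['pixels'][:,:,::-1]; o=r.get_obs();print(o['clock'],o['tcp_pos'],cmd()[0],o['qvel'].round(3),o['joints'].round(2))
print('pred',proj('w8',[[.628,.2076,.05]]))
cv2.imwrite('pics/w8b.png',cv2.resize(w,(768,576),interpolation=cv2.INTER_CUBIC))
E
```

```text
9.9 [0.61809721 0.20797381 0.32904243] [0.6180524  0.21003175 0.33006472] [ 0.016 -0.01   0.006 -0.001 -0.     0.002 -0.002] [-0.04  0.42 -0.55  1.43  0.22  1.35 -0.86]
pred [[263.18056459 149.12743102]]
```

View pics/w8b.png

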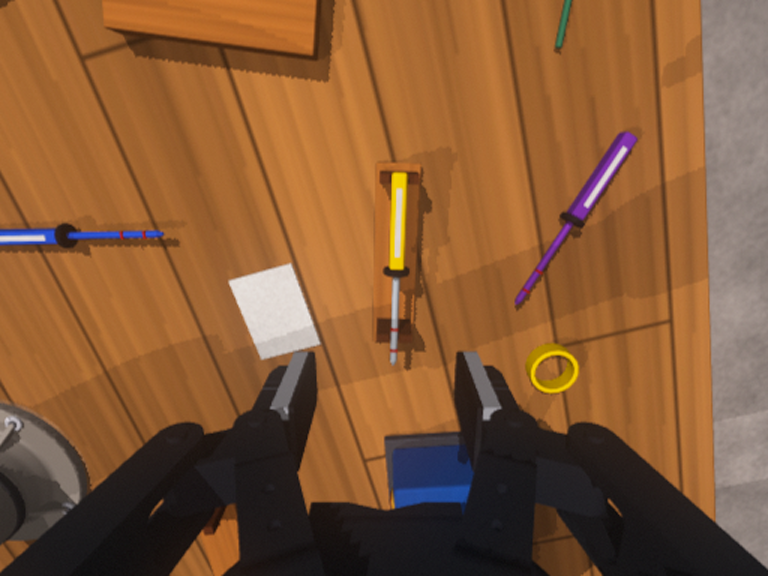

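```bash
python3 - <<'E'
from h import *
a=at('w8',399/1.5,174/1.5,.058);b=at('w8',397/1.5,271/1.5,.05);c=at('w8',393.5/1.5,363/1.5,.05)
print(a,b,c,np.linalg.norm(b-a),np.linalg.norm(c-b)); d=c-a;d[2]=0;L=np.linalg.norm(d);d/=L;print(L,np.degrees(np.arctan2(d[1],d[0])))
ori=(c-.166*d + b-.053*d)/2;print('origin',ori, c-.166*d, b-.053*d, a+.05*d)
w=np.load('pics/w8.npz')['px'][:,:,::-1].copy();h=cv2.cvtColor(w,cv2.COLOR_BGR2HSV);m=cv2.inRange(h,(22,150,120),(35,255,255));m[190:]=0;m[:,:230]=0;m[:,300:]=0
n,l,s,cc=cv2.connectedComponentsWithStats(m);print(s[1:],cc[1:])
o=r.get_obs();setcmd(o['tcp_pos'],R.from_rotvec(o['orientation']))
g=ori+.005*d; print('grasp',g); ang=np.degrees(np.arctan2(-d[1],-d[0]))
plan([g[0],g[1],.12],down(ang))
plan([g[0],g[1],.026],down(ang))
E
```

```text
[0.6446 0.2555 0.058 ] [0.6174 0.1574 0.05  ] [0.5857 0.0509 0.05  ] 0.10211488628011098 0.11111768536106212
0.2129092999377904 -106.05998730716064
origin [0.63184248 0.2093765  0.05      ] [0.63162284 0.21042145 0.05      ] [0.63206211 0.20833155 0.05      ] [0.63076782 0.20745137 0.058     ]
[[260 115  12  65 456]] [[264.91447368 145.73684211]]
grasp [0.63045926 0.20457163 0.05      ]
[0.001, 0.043, 0.697] [-0.0, 0.001, 0.005] rows>= 2.5
[-0.0, 0.043, 0.697] [-0.0, -0.0, 0.0] rows>= 2.5
[-0.001, 0.001, 0.626] [-0.0, -0.0, 0.0] rows>= 2.3
```

>>> {"name": "send_rows", "arguments": {"deltas": [[0.6,0.001,0.043,0.2,0,0.001,0.005],[0.6,0.001,0.043,0.4,0,0.001,0.005],[0.6,0.001,0.043,0.6,0,0.001,0.005],[0.6,0.001,0.043,0.697,0,0.001,0.005]]}}

```text
clock: 10.23
tcp_pos: [0.6229, 0.2045, 0.2212]
orientation: [-2.508, -1.888, 0.005]
contact_force: [-0.6, 0.2, -0.2]
grip_width: 0.0515
```

>>> {"name": "send_rows", "arguments": {"deltas": [[0.6,0,0.043,0.2,0,0,0],[0.6,0,0.043,0.4,0,0,0],[0.6,0,0.043,0.6,0,0,0],[0.6,0,0.043,0.697,0,0,0],[0.6,0,0.043,0.697,0,0,0]]}}

```text
clock: 10.65
tcp_pos: [0.6284, 0.2038, 0.117]
orientation: [-2.506, -1.889, 0.007]
contact_force: [0.3, -1.0, -0.4]
grip_width: 0.0511
```

>>> {"name": "send_rows", "arguments": {"deltas": [[0.6,0,0,0.1,0,0,0],[0.6,0,0,0.2,0,0,0],[0.6,0,0,0.3,0,0,0],[0.6,0,0,0.4,0,0,0],[0.6,0,0,0.5,0,0,0],[0.6,0,0,0.58,0,0,0],[0.6,0,0,0.626,0,0,0],[0.6,0,0,0.626,0,0,0],[0.6,0,0,0.626,0,0,0]]}}

```text
clock: 11.4
tcp_pos: [0.6303, 0.2078, 0.0268]
orientation: [-2.505, -1.893, -0.003]
contact_force: [-0.1, -0.1, 0.2]
grip_width: 0.0513
```

```bash
python3 - <<'E'
from h import *
w=grab('wrist','w9')['pixels'][:,:,::-1];s=grab('scene','s9')['pixels'][:,:,::-1]; o=r.get_obs();print(o['clock'],o['tcp_pos'],cmd()[0],o['contact_force'])
u,v=proj('s9',[[.63,.205,.05]])[0].astype(int);print(u,v)
A=cv2.resize(s[v-60:v+50,u-60:u+40],(400,440),interpolation=cv2.INTER_CUBIC)
B=cv2.resize(w[100:320,156:356],(400,440),interpolation=cv2.INTER_CUBIC)
cv2.imwrite('pics/c9.png',np.hstack([A,B]))
E
```

```text
11.5 [0.63102663 0.20805756 0.02787507] [0.63049636 0.20450557 0.02603477] [ 0.14032593 -0.29231053  0.34095378]
294 218
```

View pics/c9.png

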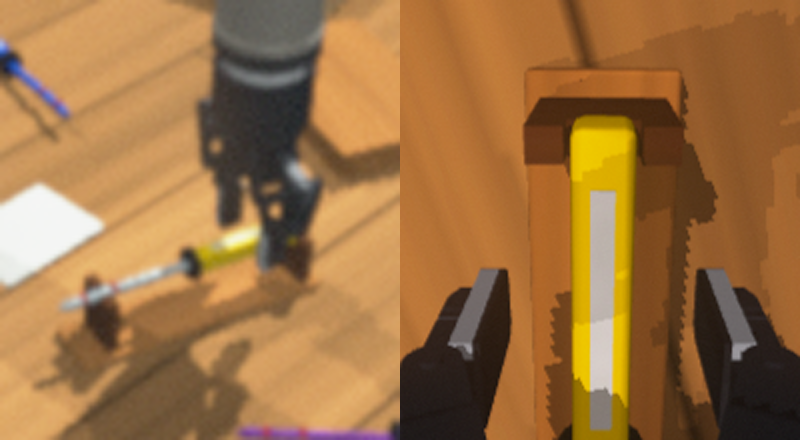

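```bash
python3 - <<'E'
from h import *
o=r.get_obs();Q=R.from_rotvec(o['orientation']);p=o['tcp_pos'];K,Rm,t=load('w9')
for z in(-.03,-.02,-.01,0,.011):
  for x in(-.011,0,.011):
    q=[p+Q.apply([x,y,z]) for y in(-.0257,.0257)]
    print(z,x,proj('w9',q).round(1).tolist())
print('obs',156+110/2,100+268/2,156+297/2)
print('scene tip v',[(z,proj('s9',[p+Q.apply([0,.0257,z])]).round(1).tolist()) for z in(-.03,-.02,-.01,0,.011)],'obs 300,225')
E
```

```text
-0.03 -0.011 [[209.3, 277.8], [305.4, 277.8]]
-0.03 0 [[208.2, 259.9], [306.6, 259.9]]
-0.03 0.011 [[207.1, 241.2], [307.7, 241.2]]
-0.02 -0.011 [[212.1, 267.0], [302.6, 267.0]]
-0.02 0 [[211.1, 250.0], [303.6, 250.0]]
-0.02 0.011 [[210.1, 232.2], [304.6, 232.1]]
-0.01 -0.011 [[214.6, 257.4], [300.1, 257.4]]
-0.01 0 [[213.7, 241.2], [300.9, 241.1]]
-0.01 0.011 [[212.8, 224.2], [301.9, 224.2]]
0 -0.011 [[216.8, 248.9], [297.8, 248.9]]
0 0 [[216.0, 233.3], [298.6, 233.3]]
0 0.011 [[215.2, 217.1], [299.4, 217.1]]
0.011 -0.011 [[219.0, 240.4], [295.6, 240.4]]
0.011 0 [[218.3, 225.6], [296.3, 225.5]]
0.011 0.011 [[217.6, 210.1], [297.0, 210.1]]
obs 211.0 234.0 304.5
scene tip v [(-0.03, [[300.4, 220.9]]), (-0.02, [[300.1, 223.4]]), (-0.01, [[299.9, 225.9]]), (0, [[299.6, 228.3]]), (0.011, [[299.4, 231.0]])] obs 300,225
```

>>> {"name": "send_rows", "arguments": {"deltas": [[0.6,-0.033,0,0.03,0,0,0],[0.6,-0.033,0,0.06,0,0,0],[0.6,-0.033,0,0.06,0,0,0],[0.4,-0.033,0,0.06,0,0,0],[0.3,-0.033,0,0.06,0,0,0],[0.2,-0.033,0,0.06,0,0,0],[0.1,-0.033,0,0.06,0,0,0],[0,-0.033,0,0.06,0,0,0],[0,-0.033,0,0.06,0,0,0],[0,-0.033,0,0.06,0,0,0],[0,-0.033,0,0.06,0,0,0]], "squeeze": 60}}

```text
clock: 12.42
tcp_pos: [0.6294, 0.2031, 0.0185]
orientation: [-2.505, -1.893, -0.005]
contact_force: [-0.1, -0.5, 3.8]
grip_width: 0.0146
```

```bash
python3 - <<'E'
from h import *
o=r.get_obs();print(o['clock'],o['tcp_pos'],o['orientation'],o['grip_width'],o['contact_force'])
w=grab('wrist','w10')
E
```

```text
12.4167 [0.62943609 0.20306691 0.01847334] [-2.50514541 -1.89294015 -0.00512351] 0.014637002331316575 [-0.11869362 -0.49398985  3.76481138]
```

>>> {"name": "send_rows", "arguments": {"deltas": [[0,0,0,-0.05,0,0,0],[0,0,0,-0.12,0,0,0],[0,0,0,-0.25,0,0,0],[0,0,0,-0.4,0,0,0],[0,0,0,-0.6,0,0,0],[0,0,0,-0.8,0,0,0],[0,0,0,-1,0,0,0],[0,0,0,-1,0,0,0]]}}

```text
clock: 13.13
tcp_pos: [0.6321, 0.2044, 0.1757]
orientation: [2.506, 1.894, 0.02]
contact_force: [1.4, -0.1, -1.0]
grip_width: 0.0147
```

>>> {"name": "send_rows", "arguments": {"deltas": [[0,0,0,-0.2,0,0,0],[0,0,0,-0.4,0,0,0],[0,0,0,-0.6,0,0,0],[0,0,0,-0.8,0,0,0],[0,0,0,-0.8,0,0,0],[0,0,0,-0.8,0,0,0],[0,0,0,-0.8,0,0,0]]}}

```text
clock: 13.72
tcp_pos: [0.6282, 0.2017, 0.2873]
orientation: [-2.505, -1.893, -0.002]
contact_force: [-0.2, -0.8, -3.4]
grip_width: 0.015
```

```bash
python3 - <<'E'
from h import *
o=r.get_obs();p=o['tcp_pos'];Q=R.from_rotvec(o['orientation']);print(o['clock'],p,o['orientation'],o['grip_width'],o['contact_force'],o['qvel'].round(3))
s=grab('scene','s11')['pixels'][:,:,::-1];t=grab('top','t11')['pixels'][:,:,::-1]
print('tool x,y,z',Q.as_matrix().round(4).tolist())
pts=[p+Q.apply([.0066-x,0,-.0315]) for x in(-.05,0,.053,.166)]
print(np.array(pts).round(4).tolist());print(proj('s11',pts),proj('t11',pts))
a,b=proj('s11',pts[1:3]).mean(0).astype(int);c,d=proj('t11',pts[1:3]).mean(0).astype(int);print(a,b,c,d)
A=cv2.resize(s[b-40:b+70,a-65:a+35],(400,440),interpolation=cv2.INTER_CUBIC);B=cv2.resize(t[d-55:d+55,c-30:c+70],(400,440),interpolation=cv2.INTER_CUBIC)
# measured pump tube: rotate crop of tube mouth too
C=cv2.resize(cv2.imread('pics/s0.png')[220:260,190:225],(140,160),interpolation=cv2.INTER_CUBIC);A[280:,260:]=C
cv2.imwrite('pics/c11.png',np.hstack([A,B]))
E
```

```text
13.7167 [0.6281522  0.20174272 0.28730636] [-2.50463002e+00 -1.89314303e+00 -1.71293631e-03] 0.015032573053984696 [-0.22009193 -0.75942859 -3.38942124] [0.    0.021 0.008 0.02  0.001 0.    0.002]
tool x,y,z [[0.2728, 0.9621, -0.0003], [0.9621, -0.2728, 0.0022], [0.0021, -0.0009, -1.0]]
[[0.6436, 0.2561, 0.3189], [0.63, 0.208, 0.3188], [0.6155, 0.157, 0.3187], [0.5847, 0.0483, 0.3185]]
[[317.42494064 137.42404844]
 [302.36863829 141.40859041]
 [285.7758391  145.7997552 ]
 [248.03402423 155.78785466]] [[173.77554754 118.66402032]
 [196.22490196 124.06390598]
 [220.19491842 129.82956612]
 [271.9068767  142.26817154]]
294 143 208 126
```

View pics/c11.png

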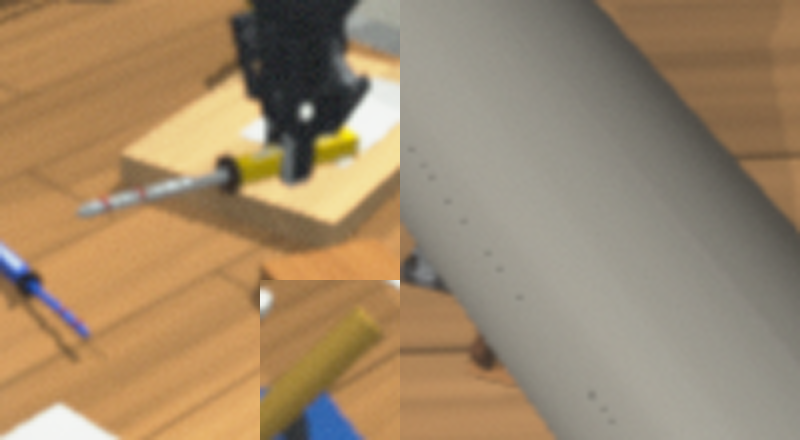

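```bash
python3 - <<'E'
from h import *
o=r.get_obs();setcmd(o['tcp_pos'],R.from_rotvec(o['orientation']))
plan([.585,-.14,.33],down(79.4))
plan([.60,-.07,.33],down(79.4))
E
```

```text
[-0.756, 0.115, -0.098] [-0.001, -0.0, -0.029] rows>= 2.8
[-0.763, 0.046, -0.098] [0.0, -0.0, -0.0] rows>= 2.8
[-0.764, 0.047, -0.099] [0.0, -0.0, -0.0] rows>= 2.8
[0.477, 0.012, 0.001] [0.0, -0.0, -0.0] rows>= 1.7
```

>>> {"name": "send_rows", "arguments": {"deltas": [[0,-0.1,0.02,-0.02,0,0,-0.01],[0,-0.3,0.06,-0.05,0,0,-0.02],[0,-0.5,0.09,-0.08,-0.001,0,-0.029],[0,-0.7,0.11,-0.098,-0.001,0,-0.029],[0,-0.756,0.115,-0.098,-0.001,0,-0.029]]}}

```text
clock: 14.23
tcp_pos: [0.6141, 0.0815, 0.3013]
orientation: [2.422, 1.997, 0.001]
contact_force: [0.3, -1.0, -2.5]
grip_width: 0.0149
```

>>> {"name": "send_rows", "arguments": {"deltas": [[0,-0.2,0.01,-0.03,0,0,0],[0,-0.4,0.02,-0.05,0,0,0],[0,-0.6,0.04,-0.08,0,0,0],[0,-0.763,0.046,-0.098,0,0,0]]}}

```text
clock: 14.57
tcp_pos: [0.5993, -0.0282, 0.3157]
orientation: [-2.419, -2.004, -0.004]
contact_force: [-0.2, -0.4, -1.5]
grip_width: 0.015
```

>>> {"name": "send_rows", "arguments": {"deltas": [[0,-0.2,0.01,-0.03,0,0,0],[0,-0.4,0.02,-0.05,0,0,0],[0,-0.55,0.04,-0.08,0,0,0],[0,-0.68,0.047,-0.09,0,0,0],[0,-0.764,0.047,-0.099,0,0,0],[0,-0.764,0.047,-0.099,0,0,0],[0,-0.764,0.047,-0.099,0,0,0],[0,-0.764,0.047,-0.099,0,0,0],[0,-0.764,0.047,-0.099,0,0,0]]}}

```text
clock: 15.32
tcp_pos: [0.586, -0.1372, 0.331]
orientation: [-2.414, -2.01, -0.008]
contact_force: [0.5, 0.2, -3.0]
grip_width: 0.0145
```

```bash
python3 - <<'E'
from h import *
grab('wrist','w12');o=r.get_obs();print(o['clock'],o['tcp_pos'],o['joints'].round(2));print(proj('w12',[[.6088,-.0854,.1625],[.5906,-.184,.1088]]))
E
```

```text
15.3667 [ 0.58604766 -0.13746321  0.33115578] [ 0.49  0.31 -0.46  1.56  0.14  1.3  -0.17]
[[267.30345398 120.60227646]
 [265.04707875 189.91136501]]
```

>>> {"name": "send_rows", "arguments": {"deltas": [[0,0.1,0.003,0,0,0,0],[0,0.25,0.006,0,0,0,0],[0,0.4,0.01,0,0,0,0],[0,0.477,0.012,0,0,0,0],[0,0.477,0.012,0,0,0,0],[0,0.477,0.012,0,0,0,0],[0,0.477,0.012,0,0,0,0]]}}

```text
clock: 15.95
tcp_pos: [0.6006, -0.0708, 0.3314]
orientation: [2.418, 2.004, 0.005]
contact_force: [-1.4, 0.3, -2.7]
grip_width: 0.0149
```

```bash
python3 - <<'E'
from h import *
grab('wrist','w13');o=r.get_obs();print(o['clock'],o['tcp_pos'],o['joints'].round(2))
ims=[]
for f in('w12','w13'):
    q=proj(f,[[.6088,-.0854,.1625],[.5906,-.184,.1088]]);print(q)
    m=q.mean(0).astype(int)
    im=cv2.imread(f'pics/{f}.png'); u,v=q[0].astype(int);u=256;v0=max(v-25,0);print('off',u-45,v0)
    ims.append(cv2.resize(im[v0:v0+130,u-45:u+45],(397,574),interpolation=cv2.INTER_CUBIC))
cv2.imwrite('pics/c13.png',np.hstack(ims))
E
```

```text
16.0 [ 0.60061367 -0.07118274  0.33142892] [ 0.39  0.32 -0.49  1.55  0.15  1.31 -0.3 ]
[[267.30345398 120.60227646]
 [265.04707875 189.91136501]]
off 211 95
[[264.74607617 178.0751956 ]
 [263.35648686 232.63717547]]
off 211 153
```

View pics/c13.png

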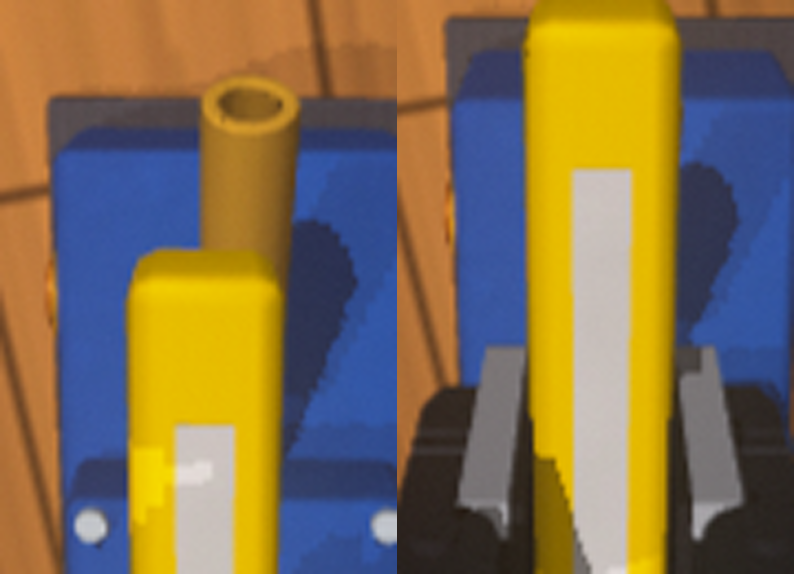

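```bash
python3 - <<'E'
from h import *
from scipy.optimize import least_squares
ob=[('w12',(267.3,118.3),1),('t0',(323.7,149.6),1),('s0',(216.3,230.6),1)]
f=lambda X:np.concatenate([(proj(n,[X])[0]-u)*w for n,u,w in ob]+[[(X[2]-.165)*300]])
s=least_squares(f,[.6088,-.0854,.1625],x_scale=.01);print(s.x,s.fun.round(2),'w12@.165',at('w12',267.3,118.3,.165))
M=s.x
yaw=np.radians(79.3);h=np.array([np.cos(yaw),np.sin(yaw),0]);tz=h*np.cos(np.pi/6)+[0,0,.5]
# tube base check in w1: (398,157)/1.5 and top base
print('axis pts in w1',proj('w1',[M-tz*l for l in(.03,.06,.1,.12)]),'obs centre col ~ 266 (400..398/1.5), end row 105')
# handle rear check in w12
from bench import r
o=r.get_obs();Q=R.from_rotvec(o['orientation']);p=o['tcp_pos']
print('rear now w13',proj('w13',[p+Q.apply([.0066+.05,0,-.0315+e]) for e in(-.009,.009)]),'obs 256.5, rows ~153-158')
Qt=frame(tz,h*.5-np.array([0,0,np.cos(np.pi/6)]))
off=np.array([.0066,0,-.0315])
def tcp(c): # collar at M + c*tz
    return M+tz*(c+.056)-Qt.apply(off)
for c in(.16,.125,.08,0):print(c,tcp(c).round(4))
setcmd(p,Q); print('tip start',M+tz*(.14-.11))
plan(tcp(.16)+[0,0,.06],Qt)
plan(tcp(.15),Qt)
E
```

```text
[ 0.60898863 -0.08354984  0.16342652] [-0.08  0.68 -0.67 -0.13  0.82 -0.47 -0.47] w12@.165 [ 0.6092 -0.0827  0.165 ]
axis pts in w1 [[266.45111441  22.51707949]
 [265.5056687   52.68875201]
 [264.43772999  86.76950043]
 [263.97078218 101.67103989]] obs centre col ~ 266 (400..398/1.5), end row 105
rear now w13 [[256.06842888 158.89473887]
 [256.11619372 150.98499452]] obs 256.5, rows ~153-158
0.16 [0.6456 0.1101 0.2408]
0.125 [0.64   0.0803 0.2233]
0.08 [0.6327 0.042  0.2008]
0 [ 0.6199 -0.026   0.1608]
tip start [ 0.61381239 -0.05802081  0.17842652]
[0.621, 0.034, 0.103] [0.001, 0.166, 0.0] rows>= 4.2
[0.488, 0.036, 0.4] [0.0, 0.0, 0.0] rows>= 2.3
[-0.267, -0.001, 0.346] [0.0, 0.0, 0.0] rows>= 1.6
```

```bash
cat > ins.py <<'E'
from h import *
M=np.array([.6096,-.0834,.1640]);yaw=np.radians(79.6);h=np.array([np.cos(yaw),np.sin(yaw),0]);tz=h*np.cos(np.pi/6)+[0,0,.5]
Qt=frame(tz,h*.5-np.array([0,0,np.cos(np.pi/6)]));off=np.array([.0066,0,-.0315])
def tcp(c): return M+tz*(c+.056)-Qt.apply(off)
def state():
    o=r.get_obs();p=o['tcp_pos'];Q=R.from_rotvec(o['orientation']);e=Q.inv()*Qt
    col=p+Q.apply(off-[.056,0,0]);tip=p+Q.apply(off-[.166,0,0])
    rel=lambda v:[round(1000*x,1) for x in((v-M)@tz,(v-M)@np.array([h[1],-h[0],0]),(v-M)@np.cross(tz,[h[1],-h[0],0]))]
    print('t',o['clock'],'tcp',p.round(4),'collar rel (axial,side,up) mm',rel(col),'tip',rel(tip),'rot err deg',np.degrees(e.as_rotvec()).round(2),'F',o['contact_force'].round(1),'w',o['grip_width'].round(4),'q',o['joints'].round(2));return p,Q
E
python3 - <<'E'
from ins import *
p,Q=state();setcmd(p,Q);plan(tcp(.16)+[0,0,.06],Qt)
E
```

```text
Traceback (most recent call last):
  File "ins.py", line 9, in state
    print('t',o['clock'],'tcp',p.round(4),'collar rel (axial,side,up) mm',rel(col),'tip',rel(tip),'rot err deg',np.degrees(e.as_rotvec()).round(2),'F',o['contact_force'].round(1),'w',o['grip_width'].round(4),'q',o['joints'].round(2));return p,Q
                                                                                                                                                                                       ^^^^^^^^^^^^^^^^^^^^^
AttributeError: 'float' object has no attribute 'round'
```

```bash
sed -i "s/o\['grip_width'\].round(4)/round(o['grip_width'],4)/; s/np.cross(tz,\[h\[1\],-h\[0\],0\])/np.cross([h[1],-h[0],0],tz)/" ins.py
python3 - <<'E'
from ins import *
p,Q=state();setcmd(p,Q);plan(tcp(.16)+[0,0,.06],Qt)
E
```

```text
t 16.0 tcp [ 0.6006 -0.0712  0.3314] collar rel (axial,side,up) mm [np.float64(65.6), np.float64(-11.4), np.float64(191.7)] tip [np.float64(-29.8), np.float64(-12.1), np.float64(246.5)] rot err deg [ 0.27 29.89 -0.28] F [ 1.1 -0.3 -2.4] w 0.0148 q [ 0.39  0.32 -0.49  1.55  0.15  1.31 -0.3 ]
[0.622, 0.033, 0.101] [0.002, 0.166, -0.002] rows>= 4.2
[0.489, 0.038, 0.398] [-0.001, 0.0, 0.0] rows>= 2.3
```

>>> {"name": "send_rows", "arguments": {"deltas": [[0,0.1,0.01,0.01,0,0.03,0],[0,0.25,0.015,0.04,0,0.065,-0.001],[0,0.4,0.02,0.07,0.001,0.1,-0.002],[0,0.55,0.03,0.1,0.002,0.135,-0.002],[0,0.622,0.033,0.101,0.002,0.166,-0.002],[0,0.622,0.033,0.101,0.002,0.166,-0.002]]}}

```text
clock: 16.5
tcp_pos: [0.6221, 0.0169, 0.3136]
orientation: [-2.114, -1.753, -0.564]
contact_force: [-0.6, -1.6, -2.6]
grip_width: 0.0149
```

>>> {"name": "send_rows", "arguments": {"deltas": [[0,0.12,0.01,0.1,-0.001,0,0],[0,0.25,0.02,0.2,-0.001,0,0],[0,0.4,0.03,0.3,-0.001,0,0],[0,0.489,0.038,0.398,-0.001,0,0],[0,0.489,0.038,0.398,-0.001,0,0],[0,0.489,0.038,0.398,-0.001,0,0],[0,0.489,0.038,0.398,-0.001,0,0]]}}

```text
clock: 17.08
tcp_pos: [0.6454, 0.1105, 0.3019]
orientation: [-2.114, -1.765, -0.567]
contact_force: [-0.7, -0.1, -1.4]
grip_width: 0.0147
```

```bash
python3 - <<'E'
from ins import *
p,Q=state();print((cmd()[0]-p).round(4));setcmd(p,Q);plan(tcp(.135),Qt)
E
```

```text
t 17.0833 tcp [0.6454 0.1105 0.3019] collar rel (axial,side,up) mm [np.float64(190.4), np.float64(0.2), np.float64(52.4)] tip [np.float64(80.4), np.float64(0.5), np.float64(52.6)] rot err deg [0.11 0.1  0.12] F [-0.7 -0.1 -1.4] w 0.0147 q [ 0.46  0.41 -0.63  1.62 -0.3   1.04 -0.15]
[-0.0002 -0.0001 -0.0005]
[-0.368, -0.003, 0.349] [0.001, 0.001, 0.001] rows>= 1.8
```

>>> {"name": "send_rows", "arguments": {"deltas": [[0,-0.1,0,0.09,0,0,0],[0,-0.2,-0.001,0.18,0,0,0],[0,-0.3,-0.002,0.28,0,0,0],[0,-0.368,-0.003,0.349,0.001,0.001,0.001],[0,-0.368,-0.003,0.349,0.001,0.001,0.001],[0,-0.368,-0.003,0.349,0.001,0.001,0.001],[0,-0.368,-0.003,0.349,0.001,0.001,0.001]]}}

```text
clock: 17.67
tcp_pos: [0.6418, 0.0911, 0.2302]
orientation: [-2.11, -1.758, -0.57]
contact_force: [0.0, 0.4, -1.4]
grip_width: 0.0148
```

```bash
python3 - <<'E'
from ins import *
p,Q=state()
# check: in-scene rod/collar location vs prediction, by template: dark collar & yellow handle centroid
s=grab('scene','s14')['pixels'];t=grab('top','t14')['pixels']
P=[p+Q.apply(off-[x,0,0]) for x in(0,.053,.1,.14,.166)]+[M,M-.05*tz]
for f,im in(('s14',s),('t14',t)):
    q=proj(f,P);print(f,q.round(1).tolist())
# sample profile perpendicular to axis in scene at rod x=.1,.14 and tube at -.05
q=proj('s14',P);d=q[6]-q[4];d/=np.linalg.norm(d);n=np.array([-d[1],d[0]])
for i in(1,2,3,5,6):
    xs=np.arange(-9,9.5,1.0);uv=q[i]+(6*d if i==5 else 0)+xs[:,None]*n
    v=cv2.remap(s,uv[:,0].astype(np.float32)[None],uv[:,1].astype(np.float32)[None],cv2.INTER_LINEAR)[0]
    print(i,[f'{int(a)},{int(c)}' for a,b,c in v])
# along-axis profile
xs=np.arange(0,60,2);uv=q[1]+xs[:,None]*d
print([tuple(int(k) for k in x) for x in cv2.remap(s,uv[:,0].astype(np.float32)[None],uv[:,1].astype(np.float32)[None],cv2.INTER_LINEAR)[0]], 'M at',(q[5]-q[1])@d,'tip at',(q[4]-q[1])@d,'perp M',(q[5]-q[1])@n)
E
```

```text
t 17.6667 tcp [0.6418 0.0911 0.2302] collar rel (axial,side,up) mm [np.float64(137.2), np.float64(0.2), np.float64(-0.1)] tip [np.float64(27.2), np.float64(0.1), np.float64(-0.6)] rot err deg [-0.05 -0.26 -0.  ] F [ 0.   0.4 -1.4] w 0.0148 q [ 0.49  0.48 -0.63  1.7  -0.3   0.93 -0.08]
s14 [[271.9, 178.6], [257.2, 192.5], [244.0, 205.1], [232.7, 215.8], [225.3, 222.8], [217.3, 230.0], [202.8, 243.7]]
t14 [[256.3, 126.8], [275.8, 133.4], [292.3, 138.9], [305.7, 143.4], [314.2, 146.3], [323.0, 149.2], [338.3, 154.3]]
1 ['202,92', '196,89', '185,84', '157,75', '113,56', '77,43', '60,33', '60,37', '65,44', '70,48', '74,44', '76,39', '85,41', '107,53', '142,68', '174,82', '177,84', '168,91', '154,115']
2 ['242,242', '242,242', '242,242', '243,242', '243,242', '243,242', '239,238', '213,212', '168,173', '150,154', '170,150', '186,128', '189,98', '188,89', '192,89', '194,88', '197,90', '200,94', '199,93']
3 ['242,241', '242,241', '241,240', '240,239', '241,239', '241,240', '239,238', '224,223', '183,186', '165,170', '191,191', '224,222', '237,234', '237,231', '226,199', '205,141', '189,100',
[... 288 characters left out ...]
3', '134,52', '143,53', '159,58', '174,63', '187,67', '196,69', '202,73', '203,79', '202,87', '199,89', '199,89', '201,90']
[(70, 67, 48), (112, 118, 117), (141, 147, 145), (146, 150, 147), (148, 151, 149), (147, 149, 146), (148, 149, 144), (144, 145, 141), (139, 139, 135), (149, 153, 150), (162, 170, 170), (159, 169, 169), (160, 167, 167), (152, 130, 128), (161, 160, 158), (165, 171, 170), (170, 177, 176), (170, 176, 173), (162, 143, 140), (166, 161, 159), (163, 169, 167), (158, 163, 159), (160, 140, 118), (176, 133, 86), (177, 132, 83), (177, 132, 83), (177, 132, 83), (171, 131, 74), (162, 129, 60), (167, 135, 63)] M at 54.72454544568601 tip at 43.98528132032136 perp M -0.29431602451931965
```

```bash
python3 - <<'E'
from ins import *
plan(tcp(.09),Qt); print(cmd()[0]-r.get_obs()['tcp_pos'])
E
```

```text
[-0.3, 0.001, 0.0] [-0.0, -0.0, -0.0] rows>= 1.1
[-0.00744275 -0.04072906 -0.02408961]
```

>>> {"name": "send_rows", "arguments": {"deltas": [[0,-0.03,0,0,0,0,0],[0,-0.06,0,0,0,0,0],[0,-0.09,0,0,0,0,0],[0,-0.12,0,0,0,0,0],[0,-0.15,0,0,0,0,0],[0,-0.18,0,0,0,0,0],[0,-0.21,0,0,0,0,0],[0,-0.24,0,0,0,0,0],[0,-0.27,0,0,0,0,0],[0,-0.3,0.001,0,0,0,0],[0,-0.3,0.001,0,0,0,0],[0,-0.3,0.001,0,0,0,0]]}}

```text
clock: 18.77
tcp_pos: [0.6339, 0.0524, 0.2059]
orientation: [-2.11, -1.757, -0.567]
contact_force: [-0.1, 0.3, -1.1]
grip_width: 0.0151
```

```bash
python3 - <<'E'
from ins import *
p,Q=state(); plan(tcp(.008),Qt)
E
```

```text
t 18.7667 tcp [0.6339 0.0524 0.2059] collar rel (axial,side,up) mm [np.float64(91.0), np.float64(-0.6), np.float64(-1.4)] tip [np.float64(-19.0), np.float64(-0.7), np.float64(-1.8)] rot err deg [-0.15 -0.23 -0.06] F [-0.1  0.3 -1.1] w 0.0151 q [ 0.55  0.51 -0.62  1.72 -0.3   0.92 -0.  ]
[-0.547, 0.0, -0.001] [-0.0, -0.0, -0.0] rows>= 2.0
```

>>> {"name": "send_rows", "arguments": {"deltas": [[0,-0.04,0.002,-0.005,0,0,0],[0,-0.08,0.003,-0.01,0,0,0],[0,-0.12,0.003,-0.01,0,0.001,0],[0,-0.16,0.003,-0.01,0,0.001,0],[0,-0.2,0.003,-0.01,0,0.001,0],[0,-0.24,0.003,-0.01,0,0.001,0],[0,-0.28,0.003,-0.01,0,0.001,0],[0,-0.32,0.003,-0.01,0,0.001,0],[0,-0.36,0.003,-0.01,0,0.001,0],[0,-0.4,0.003,-0.01,0,0.001,0],[0,-0.44,0.003,-0.01,0,0.001,0],[0,-0.48,0.003,-0.01,0,0.001,0],[0,-0.52,0.003,-0.01,0,0.001,0],[0,-0.547,0.003,-0.01,0,0.001,0],[0,-0.547,0.003,-0.01,0,0.001,0]]}}

```text
clock: 20.02
tcp_pos: [0.6212, -0.0191, 0.1654]
orientation: [-2.109, -1.755, -0.57]
contact_force: [-0.2, -0.7, -1.8]
grip_width: 0.0147
```

```bash
python3 - <<'E'
from ins import *
p,Q=state()
E
```

```text
t 20.0167 tcp [ 0.6212 -0.0191  0.1654] collar rel (axial,side,up) mm [np.float64(7.6), np.float64(-0.2), np.float64(-0.3)] tip [np.float64(-102.4), np.float64(-0.5), np.float64(-1.0)] rot err deg [-0.15 -0.38 -0.12] F [-0.2 -0.7 -1.8] w 0.0147 q [ 0.65  0.56 -0.6   1.74 -0.28  0.91  0.12]
```

>>> {"name": "send_rows", "arguments": {"deltas": [[0,-0.01,0,0,0,0,0],[0,-0.02,0,0,0,0,0],[0,-0.03,0,0,0,0,0],[0,-0.04,0,0,0,0,0],[0,-0.05,0,0,0,0,0],[0,-0.055,0,0,0,0,0],[0,-0.055,0,0,0,0,0]]}}

```text
clock: 20.6
tcp_pos: [0.6203, -0.0239, 0.1625]
orientation: [-2.106, -1.757, -0.571]
contact_force: [0.1, 2.4, 0.2]
grip_width: 0.0152
```

```bash
python3 - <<'E'
from ins import *
p,Q=state()
E
```

```text
t 20.6 tcp [ 0.6203 -0.0239  0.1625] collar rel (axial,side,up) mm [np.float64(1.9), np.float64(-0.1), np.float64(-0.5)] tip [np.float64(-108.1), np.float64(-0.1), np.float64(-1.4)] rot err deg [-0.16 -0.47  0.02] F [0.1 2.4 0.2] w 0.0152 q [ 0.66  0.57 -0.6   1.74 -0.28  0.91  0.13]
```

>>> {"name": "send_rows", "arguments": {"deltas": [[0,-0.006,0,0,0,0,0],[0,-0.012,0,0,0,0,0],[0,-0.018,0,0,0,0,0],[0,-0.018,0,0,0,0,0],[0,-0.018,0,0,0,0,0]]}}

```text
clock: 21.02
tcp_pos: [0.6203, -0.0239, 0.1624]
orientation: [-2.103, -1.757, -0.574]
contact_force: [0.1, 7.8, 5.6]
grip_width: 0.0151
```

```bash
python3 - <<'E'
from ins import *
p,Q=state()
E
```

```text
t 21.0167 tcp [ 0.6203 -0.0239  0.1624] collar rel (axial,side,up) mm [np.float64(1.9), np.float64(-0.0), np.float64(-0.7)] tip [np.float64(-108.1), np.float64(0.2), np.float64(-1.8)] rot err deg [-0.19 -0.61  0.12] F [0.1 7.8 5.6] w 0.0151 q [ 0.66  0.57 -0.6   1.74 -0.28  0.91  0.14]
```

>>> {"name": "send_rows", "arguments": {"deltas": [[0,-0.006,0,0,0,0,0],[0,-0.01,0,0,0,0,0],[0,-0.01,0,0,0,0,0],[0,-0.01,0,0,0,0,0],[0,-0.01,0,0,0,0,0],[0,-0.01,0,0,0,0,0],[0,-0.01,0,0,0,0,0],[0,-0.01,0,0,0,0,0],[0,-0.01,0,0,0,0,0],[0,-0.01,0,0,0,0,0],[0,-0.01,0,0,0,0,0],[0,-0.01,0,0,0,0,0],[0,-0.01,0,0,0,0,0],[0,-0.01,0,0,0,0,0],[0,-0.01,0,0,0,0,0],[0,-0.01,0,0,0,0,0]]}}

```text
clock: 22.35
tcp_pos: [0.6203, -0.0238, 0.1624]
orientation: [-2.101, -1.758, -0.575]
contact_force: [1.0, 9.3, 7.2]
grip_width: 0.0147
```

```bash
python3 - <<'E'
from ins import *
p,Q=state();s=grab('scene','s15')['pixels']
P=[p+Q.apply(off-[x,0,0]) for x in(0,.053)]+[M,M-.05*tz]
q=proj('s15',P);d=q[3]-q[0];d/=np.linalg.norm(d);xs=np.arange(-6,18,1.5);uv=q[1]+xs[:,None]*d
print('collar->tube',[tuple(int(k) for k in x) for x in cv2.remap(s,uv[:,0].astype(np.float32)[None],uv[:,1].astype(np.float32)[None],cv2.INTER_LINEAR)[0]],(q[2]-q[1])@d)
# withdraw: from cmd tracker
E
```

```text
t 22.35 tcp [ 0.6203 -0.0238  0.1624] collar rel (axial,side,up) mm [np.float64(1.9), np.float64(0.0), np.float64(-0.8)] tip [np.float64(-108.1), np.float64(0.4), np.float64(-2.1)] rot err deg [-0.2  -0.7   0.19] F [1.  9.3 7.2] w 0.0147 q [ 0.66  0.57 -0.6   1.74 -0.29  0.91  0.14]
collar->tube [(185, 161, 28), (185, 161, 19), (181, 158, 18), (153, 132, 13), (81, 73, 36), (84, 70, 46), (127, 104, 52), (140, 114, 55), (138, 113, 54), (139, 114, 54), (139, 113, 54), (140, 115, 54), (139, 115, 55), (140, 114, 52), (138, 112, 52), (137, 112, 48)] 1.9292674373610688
```

>>> {"name": "send_rows", "arguments": {"deltas": [[0,0.03,0,0,0,0,0],[0,0.08,0,0,0,0,0],[0,0.16,0,0,0,0,0],[0,0.24,0,0,0,0,0],[0,0.32,0,0,0,0,0],[0,0.4,0,0,0,0,0],[0,0.48,0,0,0,0,0],[0,0.56,0,0,0,0,0],[0,0.64,0,0,0,0,0],[0,0.72,0,0,0,0,0],[0,0.8,0,0,0,0,0],[0,0.88,0,0,0,0,0],[0,0.96,0,0,0,0,0],[0,1,0,0,0,0,0],[0,1,0,0,0,0,0],[0,1,0,0,0,0,0]]}}

```text
clock: 23.73
tcp_pos: [0.6429, 0.099, 0.2358]
orientation: [-2.107, -1.757, -0.57]
contact_force: [-0.3, -0.2, -1.7]
grip_width: 0.0148
```

```bash
python3 - <<'E'
from ins import *
p,Q=state()
setcmd(p,Q)
# card centre, refined from top t0 & w8
C=np.mean([at('w8',u/1.5,v/1.5,.002) for u,v in[(229,281),(291,264),(320,344),(262,359)]],0);print('card w8',C,'card t0 .4542 .1269')
C=(C+[.4542,.1269,0])/2 if False else np.array([(C[0]+.4542)/2,(C[1]+.1269)/2,0]);print(C)
ang=75.;x=np.array([np.cos(np.radians(ang)),np.sin(np.radians(ang)),0]);Qf=down(ang)
tip=C*[1,1,0]+[0,0,.102]
T=tip-Qf.apply(off-[.166,0,0]);print('target tcp',T)
plan(p+[0,0,.05],Qf)   # level first, rising
plan([T[0],T[1],.22],Qf);plan(T,Qf)
E
```

```text
t 23.7333 tcp [0.6429 0.099  0.2358] collar rel (axial,side,up) mm [np.float64(146.8), np.float64(-0.1), np.float64(0.6)] tip [np.float64(36.8), np.float64(-0.1), np.float64(-0.2)] rot err deg [-0.16 -0.39  0.  ] F [-0.3 -0.2 -1.7] w 0.0148 q [ 0.48  0.48 -0.63  1.69 -0.3   0.93 -0.09]
card w8 [0.457125 0.12905  0.002   ] card t0 .4542 .1269
[0.4556625 0.127975  0.       ]
target tcp [0.49691826 0.28194358 0.0705    ]
[0.169, -0.001, -0.288] [-0.008, -0.169, 0.025] rows>= 4.3
[0.463, -0.628, 0.218] [0.0, 0.0, 0.0] rows>= 2.9
[0.464, -0.628, 0.218] [0.0, 0.0, 0.0] rows>= 2.9
[0.001, -0.001, 0.997] [0.0, 0.0, 0.0] rows>= 3.6
```

>>> {"name": "send_rows", "arguments": {"deltas": [[0,0.05,0,-0.07,-0.002,-0.035,0.005],[0,0.1,0,-0.14,-0.004,-0.07,0.01],[0,0.13,-0.001,-0.2,-0.006,-0.105,0.015],[0,0.169,-0.001,-0.25,-0.007,-0.14,0.02],[0,0.169,-0.001,-0.288,-0.008,-0.169,0.025],[0,0.169,-0.001,-0.288,-0.008,-0.169,0.025]]}}

```text
clock: 24.23
tcp_pos: [0.6431, 0.1047, 0.2874]
orientation: [2.484, 1.92, 0.003]
contact_force: [-0.5, 1.9, -2.4]
grip_width: 0.0152
```

>>> {"name": "send_rows", "arguments": {"deltas": [[0,0.1,-0.13,0.05,0,0,0],[0,0.2,-0.28,0.1,0,0,0],[0,0.3,-0.43,0.15,0,0,0],[0,0.4,-0.56,0.2,0,0,0],[0,0.463,-0.628,0.218,0,0,0]]}}

```text
clock: 24.65
tcp_pos: [0.5672, 0.1907, 0.2508]
orientation: [-2.49, -1.911, 0.003]
contact_force: [-0.0, 0.6, -1.9]
grip_width: 0.0148
```

>>> {"name": "send_rows", "arguments": {"deltas": [[0,0.12,-0.16,0.05,0,0,0],[0,0.24,-0.33,0.11,0,0,0],[0,0.35,-0.48,0.16,0,0,0],[0,0.43,-0.58,0.2,0,0,0],[0,0.464,-0.628,0.218,0,0,0],[0,0.464,-0.628,0.218,0,0,0]]}}

```text
clock: 25.15
tcp_pos: [0.4959, 0.2824, 0.2193]
orientation: [-2.491, -1.914, 0.002]
contact_force: [0.1, -0.0, -2.2]
grip_width: 0.0148
```

>>> {"name": "send_rows", "arguments": {"deltas": [[0,0,0,0.15,0,0,0],[0,0,0,0.3,0,0,0],[0,0,0,0.45,0,0,0],[0,0,0,0.6,0,0,0],[0,0,0,0.75,0,0,0],[0,0,0,0.87,0,0,0],[0,0,0,0.95,0,0,0],[0,0.001,-0.001,0.997,0,0,0],[0,0.001,-0.001,0.997,0,0,0],[0,0.001,-0.001,0.997,0,0,0],[0,0.001,-0.001,0.997,0,0,0],[0,0.001,-0.001,0.997,0,0,0],[0,0.001,-0.001,0.997,0,0,0]]}}

```text
clock: 26.23
tcp_pos: [0.4977, 0.2824, 0.0716]
orientation: [2.491, 1.911, 0.003]
contact_force: [-0.3, 0.2, -1.2]
grip_width: 0.0148
```

```bash
python3 - <<'E'
from ins import *
p,Q=state();print('cmd err',cmd()[0]-p,'qvel',r.get_obs()['qvel'].round(3))
tip=p+Q.apply(off-[.166,0,0]);print('tip',tip,'axis',Q.apply([-1,0,0]).round(3),'face',Q.apply([0,0,-1]).round(3))
for n in('scene','top'):
    f=n[0]+'20';im=grab(n,f)['pixels']
    P=[p+Q.apply(off-[x,0,0]) for x in(-.03,.053,.1,.14,.166)];q=proj(f,P);d=q[4]-q[1];L=np.linalg.norm(d);d/=L;nn=np.array([-d[1],d[0]])
    S=lambda uv:[f'{int(a)},{int(b)},{int(c)}' for a,b,c in cv2.remap(im,uv[:,0].astype(np.float32)[None],uv[:,1].astype(np.float32)[None],cv2.INTER_LINEAR)[0]]
    print(f,q.round(1).tolist(),L);print(' along from collar',S(q[1]+np.arange(-3,L+6,2)[:,None]*d))
    for i in(2,3):print(' across',i,S(q[i]+np.arange(-4,4.5,1)[:,None]*nn))
E
python3 - <<'E'
import sys; sys.path.insert(0,'.')
E
```

```text
t 26.2333 tcp [0.4977 0.2824 0.0716] collar rel (axial,side,up) mm [np.float64(220.9), np.float64(-180.2), np.float64(-197.9)] tip [np.float64(125.9), np.float64(-189.0), np.float64(-143.1)] rot err deg [ 1.34 29.95 -4.47] F [-0.3  0.2 -1.2] w 0.0148 q [-0.27  0.52 -0.46  1.9   0.32  0.79 -1.16]
cmd err [-0.00071249 -0.00036749 -0.00108042] qvel [-0.002  0.002  0.001  0.004 -0.001 -0.    -0.001]
tip [0.45629663 0.12839473 0.10299797] axis [-0.259 -0.966 -0.001] face [-0.003 -0.     1.   ]
s20 [[290.2, 175.2], [269.3, 181.7], [257.0, 185.5], [246.2, 188.9], [239.0, 191.1]] 31.73891992434052
 along from collar ['157,136,31', '79,70,48', '106,111,109', '141,137,129', '152,144,133', '152,148,140', '173,174,168', '180,186,180', '174,175,168', '185,188,185', '177,166,160', '174,151,148', '172,178,179', '178,178,170', '175,153,147', '166,154,150', '179,180,173', '178,164,145', '206,156,103', '211,156,96', '212,157,97']
 across 2 ['202,150,92', '197,147,92', '178,142,105', '164,152,137', '174,175,168', '188,178,161', '193,159,124', '200,150,96', '210,155,95']
 across 3 ['164,123,75', '144,11
[... 152 characters left out ...]
, 209.2], [231.6, 212.8], [241.3, 215.1]] 43.01178017689828
 along from collar ['124,121,112', '125,122,113', '124,119,111', '121,117,109', '119,116,107', '117,114,106', '114,112,103', '114,111,103', '111,109,101', '111,108,101', '111,108,100', '106,104,96', '104,102,95', '103,100,92', '102,98,92', '99,95,88', '98,94,87', '95,92,85', '89,86,80', '71,69,63', '61,58,54', '60,56,54', '58,56,53', '60,55,52', '59,55,52', '75,74,75', '75,74,74']
 across 2 ['99,95,88', '102,99,91', '104,100,93', '106,103,96', '108,105,99', '111,107,100', '114,110,102', '113,111,102', '116,113,105']
 across 3 ['83,79,72', '86,81,74', '87,83,77', '90,86,79', '89,86,79', '79,76,71', '69,65,62', '63,60,57', '61,59,55']
```

>>> {"name": "send_rows", "arguments": {"deltas": [[0,0,0,0,0,0,0],[0,0,0,0,0,0,0],[0,0,0,0,0,0,0],[0,0,0,0,0,0,0],[0,0,0,0,0,0,0],[0,0,0,0,0,0,0]]}}

```text
clock: 26.83
tcp_pos: [0.497, 0.282, 0.0706]
orientation: [2.492, 1.912, 0.0]
contact_force: [0.8, 0.7, -0.8]
grip_width: 0.0148
```

```bash
python3 - <<'E'
from h import *
im=np.load('pics/s20.npz')['px'][:,:,::-1].copy();hs=cv2.cvtColor(im,cv2.COLOR_BGR2HSV);m=cv2.inRange(hs,(0,180,110),(5,255,255))|cv2.inRange(hs,(175,180,110),(180,255,255));m[:,:120]=0;m[:,200:]=0;m[:210]=0;m[290:]=0
n,l,s,c=cv2.connectedComponentsWithStats(m);print(s[1:,4],c[1:].round(1))
h=np.array([.5752,-.2644,.145]);yv=np.array([.1824,.9832,0])
for a in(-.5,-.45,-.4,-.35,-.3):print(a,proj('s20',[h+.075*(yv*np.sin(a)+np.array([0,0,np.cos(a)]))]))
E
```

```text
[54] [[130.1 246. ]]
-0.5 [[128.61582772 249.97191058]]
-0.45 [[129.95067118 248.82951309]]
-0.4 [[131.33435003 247.72970205]]
-0.35 [[132.7626235  246.67566511]]
-0.3 [[134.2311162  245.67041622]]
```

```bash
python3 -c "
from bench import r
print(r.hand_in())"
```

```text
the job is handed in; nothing more can be done
None
```

The job is handed in, at about 27 s of the 64 s allowed. All steps were done in the order asked.

- **Lever:** I pinched the red knob and moved it to the green mark, correcting twice because the lever lagged behind the first move. After letting go, the wrist camera showed it leaning about 0.40 rad towards the motor, which is an angle of about 0.35. The edges measured gave between 0.39 and 0.42. A final check in the scene camera agreed along the swing direction, though that view alone is coarse.
- **Dipstick:** I took it from the smaller cradle and pushed it down the tube until it stopped. The axial force rose to about 10–12 N with no further travel. Brass followed the collar directly in the image with no rod showing. I held it there for more than a second and drew it straight out.
- **Final pose:** The arm was near still and holding the dipstick, with a grip width of 14.8 mm. The tip was computed at (0.456, 0.128, 0.103) and the card's middle at (0.456, 0.128). The axis was level within about 0.2° and the marked face was up. The scene image matched within about a pixel; the arm hid the tip from the top camera.

**Disagreements:**
- The fingertips proved about 22–25 mm shorter than described. The first pinch closed just above the knob without moving the lever, and I used the measured offset after that.
- The collar stopped with its computed position 1.9 mm short of my estimate of the mouth, which is within the calibration error.

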